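Top up the wash tray and slide it into the carrier

ROBOT

A 6-joint arm with a two-finger parallel gripper is mounted at the origin on the work surface. World frame = base frame: x ahead of the robot, y to its left, z up, the work surface at z = 0. Lengths are in m, angles in rad, forces in N, time in s.
With the tool pointing down it reaches from about 0.325 to 0.75 m from the base axis. Payload 7.6 kg.
Tool frame: the origin (TCP) lies at the very end of the fingers, on their centre line; the grasp point (between the pads) lies 19 mm behind it; z points along the fingers, y is the direction in which the jaws open and shut (so a half turn about z gives the same grasp; the last joint's range is limited). The gripper opens to 85 mm and grips with 20 to 120 N. Pads are 22 mm wide; open, the fingers measure 114 mm over their backs; the gripper's body (76 mm by 85 mm) begins 54 mm behind the grasp point. The pads swing forward as they close: fully open they stand 13 mm farther back than shut.
Start: joints at [-1.417, 0.052, 1.401, -0, 1.689, -0.07], TCP at [0.117, -0.512, 0.204] pointing down, gripper open.
Joint ranges: [-2.9, 2.9], [-0.91, 2.17], [0.12, 2.37], [-1.06, 4.2], [0.26, 2.73], [-2.93, 2.93]. Speed limits (rad/s): [2.57, 2.57, 3.01, 3.14, 3.14, 3.14].

INTERFACE

Orientations are given as a unit quaternion [w, x, y, z].
In Python, from bench import r gives the robot as it stands.
- The arm moves only by the tool step_arm, never from a script. Its argument "targets" is a list that holds one entry, the list of rows, each a list of 6 numbers: the shift along the tool's x, y, z in mm, then the turn, a rotation vector about the tool's x, y, z in rad. In form: [[[tx, ty, tz, wx, wy, wz], ...]]. A call has 1 to 20 rows; each row shifts and turns the commanded pose from where the row before left it, along the tool's axes as they then stand; what a row does not reach is not made up. A row lasts 1/10 s, in which the tool goes at most 50 mm and 8.59 degrees, less where a joint would pass 70% of its speed; a pose out of reach is approached as far as the arm can. A call with a gripper value outside its range is refused whole. "jaw" is the finger opening in mm, from 0 to 85.4, set as the call begins (left out, the last holds). The fingers move at their own pace and stop on an object; "force" is the grip in N (left out, the last holds). Time passes only in rows, so rows that do not move let the fingers close. It gives the time, the measured TCP pose, the force and the opening at its end, in the units of the state.
- r.get_state(): the state, without advancing time (a new reading comes with each control period).
- r.grab_frame(name): name is "scene" or "top"; returns a dict with "image" (400x640x3 uint8, red, green, blue), "mtx" (3x3 intrinsics, pixels), "k1" (the pictures are not rectified: a ray, as slopes to the right and down, at radius r is drawn at 1 + k1 r^2 times it, then the intrinsics apply), "rvec" (rotation vector, rad) and "tvec" (3), from world to camera coordinates, as OpenCV has them. Camera axes: x right, y down, z forward; pixel columns grow to the right and rows downward; lengths in m; the calibration is good to about 2 mm. A picture is of the moment at which its call begins. There is no depth.
- r.sign_off(): hands the job in, once; it reports no verdict.
The state is a dict: "time_s": time; "q": joint angles; "joint_velocities": joint speeds; "joint_torque": joint torques, N m; "tool_pos": TCP position; "tcp_rot": TCP orientation; "contact_force": force on the tool from outside, world axes, zero at the start; "wrist_torque": the same for the moment, N m; "gripper_width": finger opening in m.
Only numpy, scipy, OpenCV 4.12 (cv2) and the standard library are available. Lean on these libraries where they do the work, as an engineer would, in place of code of your own. Each camera call takes 0.05 s, during which the arm holds its last target.

TASK

Tip the hooded blue bin all the way forward on its pivot, take out the steel bracket at its back and set it down upright in the empty near half of the tray. Then, keeping the tray flat on the bench, slide it fully home under the carrier's side lips until it meets the back stop, with the bracket still standing and the gear and bearing still in the far half. Leave the spring, oil bottle and wrench on the bench where they are.

Things in the scene. Friction and masses are not known exactly. Their poses are not given: they have to be found in the camera images.
- stand: dark steel stand fixed to the bench, carrying the tip-out bin. Origin on the bench under the middle of the bin's pivot line; x points from the bin's front to its back (roughly away from the robot), y along the pivot, z up. A hood plate 206 mm wide covers the bin's back half: x 75 to 150, z 135 to 140 mm. Two rear posts at y +-99, x 130 to 148, 140 high; open in front of the hood
- bin (a joint): tip angle of the blue bin: 0 upright, 0.65 rad tipped against its stop, its top coming towards the stand's -x. The pivot runs along the stand's y, 15 mm above the stand's origin. Stiff hinge (0.5 N m): the bin stays where it is left; 8 to 13 N at the rim tips it. Upright, from the pivot: 180 mm wide, x 0 to 125; front wall 6 mm thick, x 0 to 6, rim at z 90
- bin_rim (a point): middle of the top of the bin's front wall; moves with the bin (upright: x 3, z 105 mm from the stand's origin)
- bin_floor (a point): point on the bin's inner floor, mid-width, at the back where the bracket stands; moves with the bin (upright: x 88, z 23 mm from the stand's origin). A ridge 10 mm high across the floor (x 52 to 58) keeps the bracket at the back; the 46 mm between front wall and ridge is empty. Side walls 4 mm thick, 90 mm high (from the pivot) for the front 45 mm of x, 50 behind; back wall 50 high
- bracket: plain steel bracket, 0.17 to 0.33 kg: foot 50 (x) x 56 (y) x 8 mm, on its middle an upright lug 30 (x) x 10 (y) mm with a bolt hole, its top 75 mm above the underside. Origin at the centre of the foot's underside, z up through the lug. It stands at the back of the bin, x and y about along the stand's, and tilts with the bin (sliding up to 10 mm forward, to the ridge)
- tray: open dark steel tray 170 x 170 mm, 45 high, walls and floor 4 mm, about 1 kg loaded. A divider along y at x = 0 parts it into a near half (x below 0, robot's side, empty) and a far half that holds the gear and bearing. Origin at the centre of its underside, x towards the carrier. It starts flat on the bench before the carrier's mouth, up to 25 mm and 0.13 rad off its line
- carrier: aluminium slotted tray carrier fixed to the bench, open in front and above its middle. Origin on the bench, on its centre line, in front of its mouth; x points into it. Side channels from x 105 to 265 mm, inner faces 182 mm apart, 60 high; their lips reach in to y +-81, undersides 55 mm above the bench. Flared guides 50 high lead in from x 51 (about 220 apart there) to 107, where they leave 180
- carrier_home (a point): where the tray's origin lies when fully home: on the bench, x 170 mm, y 0 from the carrier's origin. The back stop's face is 85 mm beyond it; the near wall of the tray is then 85 mm short of it
- gear: steel gear 66 mm across, 24 mm high at its hub, lying in the far half of the tray; origin at the centre of its underside
- bearing: steel bearing ring 62 mm across, 18 mm high, lying in the far half of the tray; origin at the centre of its underside
- spring: bystander: dark steel coil spring lying along its own x, 126 long, 40 across; origin under its middle
- oil_bottle: bystander: grey plastic bottle, 56 across, 130 tall; origin at the centre of its underside
- wrench: bystander: open-ended wrench, 160 long, lying flat; origin under its middle
Things that resemble listed ones, but are neither listed nor needed, are in the scene too. Of the things that look like the tray, the larger one is meant.

How it is judged:
On the way, in this order (a step that is already met when the one before it is completed fails the run):
1. the bin is tipped forward, to within 0.1 rad of its stop (value of joint bin above 0.55 rad), for 0.2 s.
2. the bracket stands released and upright on the floor of the tray's near half, the tray not yet home (x of bracket in the frame of tray between -0.085 and -0.01 m and y of bracket in the frame of tray between -0.07 and 0.07 m and z of bracket in the frame of tray below 0.012 m and angle between bracket's own z axis and vertical below 0.15 rad and contact force between the fingers and bracket below 0.1 N and x of tray in the frame of carrier below 0.1 m), for 0.2 s.
At the end, for the whole second after the job is handed in: The tray lies flat in the carrier within 7 mm of the back stop, 8 mm sideways and 0.06 rad of its line, the bracket stands upright (within 0.15 rad) on the floor of its near half, the gear and bearing lie in its far half, everything released and at rest (x of tray in the frame of carrier above 0.163 m and y of tray in the frame of carrier between -0.008 and 0.008 m and angle between the x axis of tray and the x axis of carrier, either way round below 0.06 rad and height (world z) of tray below 0.006 m and angle between tray's own z axis and vertical below 0.05 rad and x of bracket in the frame of tray between -0.085 and -0.01 m and y of bracket in the frame of tray between -0.07 and 0.07 m and z of bracket in the frame of tray below 0.012 m and angle between bracket's own z axis and vertical below 0.15 rad and x of gear in the frame of tray between -0.01 and 0.085 m and z of each of gear, bearing in the frame of tray below 0.025 m and x of bearing in the frame of tray between -0.01 and 0.085 m and linear speed of each of tray, bracket below 0.02 m/s); the robot touches nothing.
It fails at once if the tray is lifted or tipped (20 mm, 0.2 rad) (height (world z) of tray above 0.02 m or angle between tray's own z axis and vertical above 0.2 rad).
It fails at once if the bracket is dropped into the tray: let go more than 25 mm above its floor (horizontal distance between bracket and tray below 0.12 m and z of bracket in the frame of tray above 0.029 m and contact force between the fingers and bracket below 0.05 N).
It fails at once if the spring, oil bottle or wrench is moved more than 40 mm (distance of any of spring, oil_bottle, wrench from where it was at the start of the episode above 0.04 m).
It also fails if it takes over 72 s, if anything falls off the work surface, if the arm or the gripper's body presses on something with over 40 N, if the wrist force passes 120 N, or if a joint passes its speed limit or range.

## Working session

There is one attempt and no reset: what is moved stays moved. The work goes in short steps, Python scripts to look and compute and a tool call to move; the robot and the scene stay as the last step left them, time stands still between calls to the robot, and variables do not carry over. Pictures are saved under pics/ and viewed, and the job is handed in when it is done.

Besides the shell and the picture viewer there is one more tool, called after "Emit:" as a command line: name --argument value ..., lists and objects as JSON in quotes. step_arm: Moves the arm, as the interface text tells. Its arguments: {"type":"object","properties":{"targets":{"type":"array","items":{"type":"array","items":{"type":"array","items":{"type":"number"}}}},"jaw":{"type":"number"},"force":{"type":"number"}},"required":["targets"]}

```bash
mkdir -p pics; ls; cat > h.py <<'E'
import numpy as np, cv2
from bench import r
def grab(n,fn=None):
    f=r.grab_frame(n)
    np.savez(f'{n}.npz',**{k:np.array(v) for k,v in f.items()})
    if fn: cv2.imwrite(f'pics/{fn}.png',f['image'][:,:,::-1])
    return f
def load(n): return dict(np.load(f'{n}.npz'))
def dist(f):
    return np.array([float(f['k1']),0,0,0],float)
def und(f,px):
    # invert radial by library
    return cv2.undistortPoints(np.array(px,float).reshape(-1,1,2),f['mtx'],dist(f)).reshape(-1,2)
def onz(f,px,z):
    u=und(f,px); R=cv2.Rodrigues(f['rvec'].astype(float))[0]; t=np.array(f['tvec'],float).ravel()
    c=-R.T@t; z=np.broadcast_to(z,len(u)); out=[]
    for (a,b),zz in zip(u,z):
        d=R.T@np.array([a,b,1]); out.append(c+d*(zz-c[2])/d[2])
    return np.array(out)
def proj(f,P):
    return cv2.projectPoints(np.array(P,float).reshape(-1,1,3),f['rvec'].astype(float),np.array(f['tvec'],float),f['mtx'],dist(f))[0].reshape(-1,2)
def crop(f,x0,y0,x1,y1,s,fn):
    cv2.imwrite(f'pics/{fn}.png',cv2.resize(f['image'][y0:y1,x0:x1,::-1],None,fx=s,fy=s,interpolation=cv2.INTER_CUBIC))
E
python3 - <<'E'
from h import *
for n in('scene','top'):
    f=grab(n,n+'0'); R=cv2.Rodrigues(f['rvec'])[0]; print(n,f['mtx'],f['k1'],-R.T@np.array(f['tvec']).ravel())
print(r.get_state())
E
```

```text
pics
scene [[489.06575144   0.         309.84179599]
 [  0.         489.06575144 197.36998405]
 [  0.           0.           1.        ]] -0.1269020681126109 [1.02519601 0.45989285 1.21505365]
top [[436.61188871   0.         321.22319094]
 [  0.         436.61188871 197.62256044]
 [  0.           0.           1.        ]] -0.00436879662371799 [0.40650123 0.07479192 1.11441906]
{'time_s': 0.1, 'q': array([-1.41732766e+00,  5.27666785e-02,  1.40158981e+00, -1.95329030e-05,
        1.68859935e+00, -7.03121749e-02]), 'joint_velocities': array([-0.00186122, -0.00155415, -0.00213913, -0.00061189,  0.00011508,
        0.00022226]), 'joint_torque': array([ 1.65026086e-03, -3.82582211e+01, -3.60986817e+01, -2.40146301e-05,
        4.76604400e-03,  8.84788989e-06]), 'tool_pos': array([ 0.11647181, -0.51161398,  0.20277724]), 'tcp_rot': array([-6.80602651e-04,  9.93746691e-01,  1.11655940e-01, -3.80225162e-05]), 'contact_force': array([0.64740656, 0.09119189, 0.47040399]), 'wrist_torque': array([-0.06448961,  0.08174957,  0.00675937]), 'gripper_width': 0.08544424708791057}
```

View pics/scene0.png

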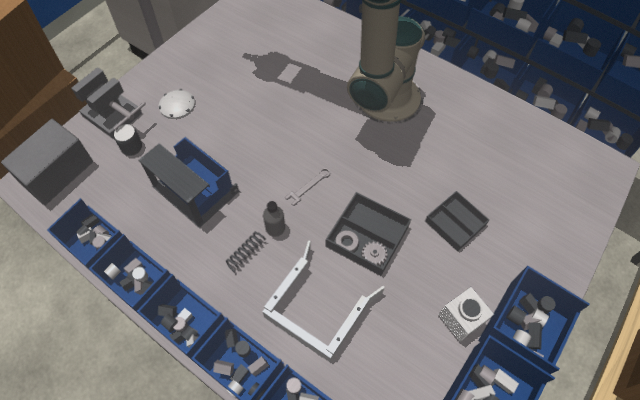

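View pics/top0.png

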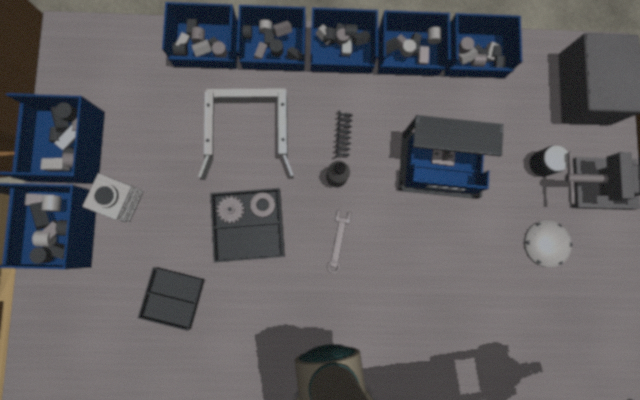

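Candidates in top view: trays at (247,225), which is larger and holds the gear and bearing, and (172,298), which is small and empty. I choose the first. Blue bins: the hooded one on its stand at (450,155), against the open bins along the edges. I choose the hooded one. Next, close crops.

```bash
python3 - <<'E'
from h import *
f=load('top'); crop(f,390,105,510,205,6,'bin_t'); crop(f,190,80,310,270,3,'tray_t')
f=load('scene'); crop(f,130,125,250,225,6,'bin_s'); crop(f,250,180,420,360,3,'tray_s')
a=cv2.imread('pics/tray_t.png');b=cv2.imread('pics/tray_s.png');h=max(a.shape[0],b.shape[0])
a=cv2.copyMakeBorder(a,0,h-a.shape[0],0,0,0);b=cv2.copyMakeBorder(b,0,h-b.shape[0],0,0,0);print(a.shape,b.shape)
cv2.imwrite('pics/trays.png',cv2.resize(np.hstack([a,b]),None,fx=.9,fy=.9))
E
```

```text
(570, 360, 3) (570, 510, 3)
```

View pics/bin_t.png

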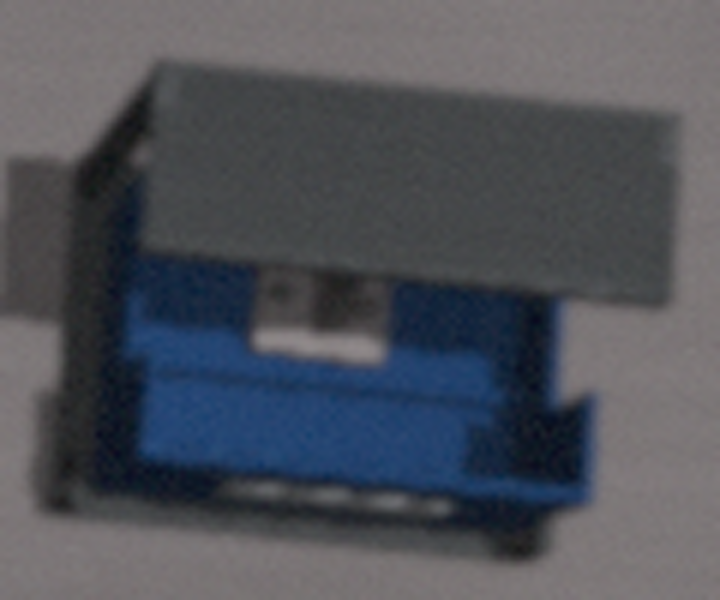

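View pics/bin_s.png

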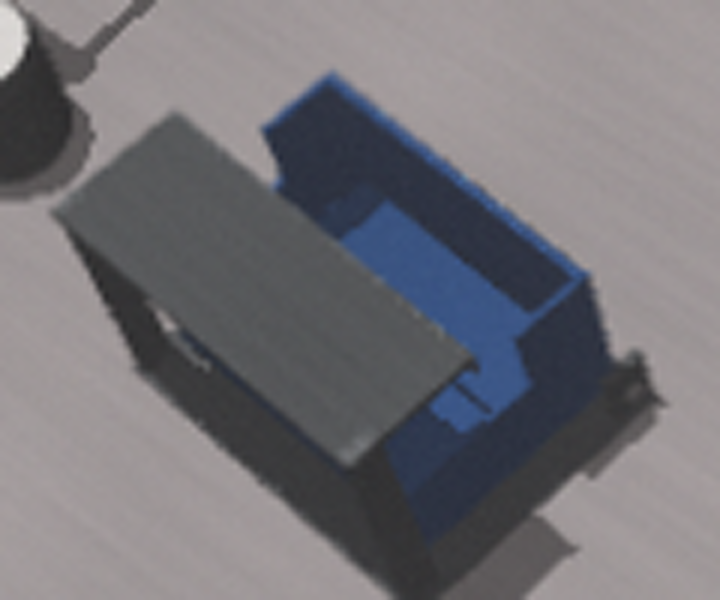

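View pics/tray_t.png

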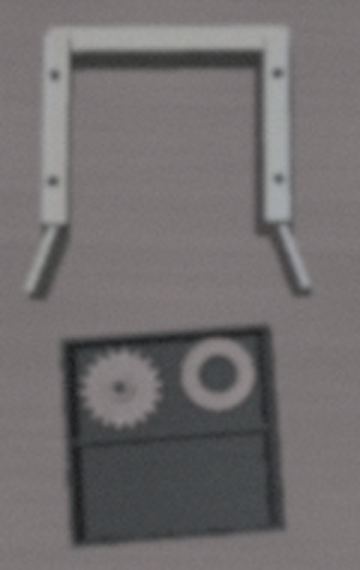

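View pics/tray_s.png

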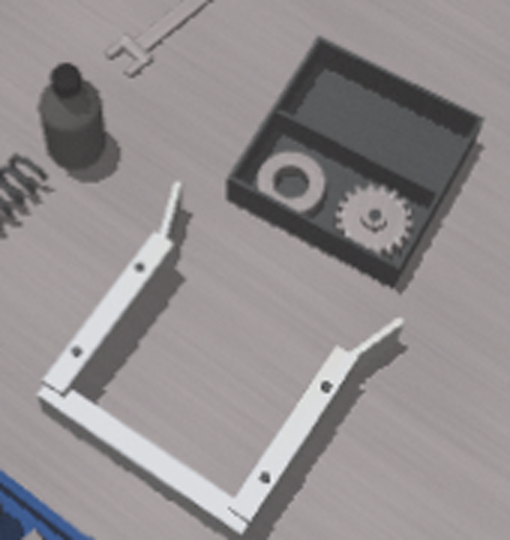

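```bash
cat > fit.py <<'E'
from h import *
from scipy.optimize import least_squares
def T(p,P):
    c,s=np.cos(p[2]),np.sin(p[2]); P=np.array(P,float)
    return np.c_[p[0]+c*P[:,0]-s*P[:,1],p[1]+s*P[:,0]+c*P[:,1],P[:,2]]
def fit(name,obs,p0,show=True):
    def res(p): return np.concatenate([(proj(load_(n),T(p,P))-np.array(px)).ravel() for n,P,px in obs])
    s=least_squares(res,p0,loss='soft_l1'); print(name,s.x.round(4),res(s.x).reshape(-1,2).round(1).tolist()); return s.x
_c={}
def load_(n):
    if n not in _c:_c[n]=load(n)
    return _c[n]
def cr(px,x0,y0,s): return np.array(px,float)/s+[x0-0.5+0.5/s,y0-0.5+.5/s]
E
cat > fit0.py <<'E'
from fit import *
H=[[.150,.103,.14],[.150,-.103,.14],[.075,-.103,.14],[.075,.103,.14]]
st=fit('stand',[('top',H,cr([(160,62),(680,115),(668,305),(145,250)],390,105,6)),('scene',[H[2],H[3],H[0],H[1]],cr([(175,112),(475,362),(350,465),(55,212)],130,125,6))],[.5,-.25,0])
a=.085
R=[[a,a,.045],[a,-a,.045],[-a,-a,.045],[-a,a,.045]]
tr=fit('tray',[('top',R,cr([(63,342),(268,327),(284,528),(74,545)],190,80,3)),('scene',[R[2],R[3],R[0],R[1]],cr([(320,38),(482,120),(398,278),(228,182)],250,180,3))],[.35,.25,0])
C=[[.105,.081,.06],[.105,-.081,.06],[.255,.081,.06],[.255,-.081,.06]]
ca=fit('carrier',[('top',C,cr([(66,222),(265,220),(72,50),(263,50)],190,80,3)),('scene',C[:2],cr([(335,348),(172,242)],250,180,3))],[.4,.25,0])
c,s=np.cos(ca[2]),np.sin(ca[2]); d=tr[:2]-ca[:2]
print('tray in carrier',[c*d[0]+s*d[1],-s*d[0]+c*d[1],tr[2]-ca[2]])
np.savez('fit.npz',st=st,tr=tr,ca=ca)
for th in(0,.65):
    x,z=.003,.09; print('rim',th,T(st,[[x*np.cos(th)-z*np.sin(th),0,.015+z*np.cos(th)+x*np.sin(th)]]))
print('home',T(ca,[[.17,0,0]]))
E
python3 fit0.py
```

```text
stand [ 0.5695 -0.2575 -0.0738] [[-0.7, -0.2], [0.2, 0.2], [0.8, -0.1], [-0.5, -0.1], [0.4, -0.3], [0.3, -0.9], [-0.2, 0.8], [-0.5, -0.0]]
tray [0.4697 0.2264 0.105 ] [[-0.9, -1.6], [0.0, -1.9], [-0.4, 0.3], [-0.9, 0.4], [-0.9, -0.3], [0.3, -0.3], [0.1, -2.3], [-0.7, -0.8]]
carrier [0.5353 0.2317 0.0356] [[0.3, 0.3], [0.3, 0.6], [-0.6, -1.4], [0.9, -1.5], [0.4, -0.6], [0.8, 0.3]]
tray in carrier [np.float64(-0.06574957726137082), np.float64(-0.0029376817651028207), np.float64(0.06940166964677744)]
rim 0 [[ 0.57245574 -0.25767715  0.105     ]]
rim 0.65 [[ 0.51752725 -0.25361441  0.0884631 ]]
home [[0.70514558 0.23771297 0.        ]]
```

Top crop: the bracket's foot shows at about (443,158), behind the ridge and under the hood. The hooded bin and the large tray are confirmed.

```bash
cat > mv.py <<'E'
from fit import *
from scipy.spatial.transform import Rotation as Ro
F=dict(np.load('fit.npz'))
def ori(yaw,tilt=0):
    # tool x at yaw, z down, then tilt about tool y
    R0=np.array([[np.cos(yaw),np.sin(yaw),0],[np.sin(yaw),-np.cos(yaw),0],[0,0,-1]]).T
    R0=np.c_[[np.cos(yaw),np.sin(yaw),0],[np.sin(yaw),-np.cos(yaw),0],[0,0,-1]]
    return Ro.from_matrix(R0)*Ro.from_rotvec([0,tilt,0])
def cur():
    s=r.get_state(); q=s['tcp_rot']; return s,np.array(s['tool_pos']),Ro.from_quat([q[1],q[2],q[3],q[0]])
def delta(p,R):
    s,p0,R0=cur()
    print('t',round(s['time_s'],2),'at',p0.round(4),'F',s['contact_force'].round(1),'w',round(s['gripper_width'],4))
    print('shift if translated first (mm)',(R0.inv().apply(p-p0)*1000).round(1),'turn',(R0.inv()*R).as_rotvec().round(3),'shift if turned first',(R.inv().apply(p-p0)*1000).round(1))
E
python3 - <<'E'
from mv import *
p=T(F['st'],[[.023,0,.18]])[0]; delta(p,ori(F['st'][2]))
E
```

```text
t 0.1 at [ 0.1165 -0.5116  0.2028] F [0.6 0.1 0.5] w 0.0854
shift if translated first (mm) [ 520.1 -140.5   23. ] turn [-0.001  0.     0.298] shift if turned first [ 456.  -286.9   22.8]
```

Emit:
step_arm --targets '[[[0, 0, 0, 0, 0, 0.1], [0, 0, 0, 0, 0, 0.1], [0, 0, 0, 0, 0, 0.1], [30, -19, 0, 0, 0, 0], [30, -19, 0, 0, 0, 0], [30, -19, 0, 0, 0, 0], [30, -19, 0, 0, 0, 0], [30, -19, 0, 0, 0, 0], [30, -19, 0, 0, 0, 0], [30, -19, 0, 0, 0, 0], [30, -19, 0, 0, 0, 0], [30, -19, 0, 0, 0, 0], [30, -19, 0, 0, 0, 0], [30, -19, 0, 0, 0, 0], [30, -19, 0, 0, 0, 0], [30, -19, 0, 0, 0, 0], [30, -19, 0, 0, 0, 0], [30, -19, 0, 0, 0, 0]]]' --jaw 0

```text
time_s: 1.9
tool_pos: [0.5879, -0.261, 0.2028]
tcp_rot: [-0.0, 0.999, -0.038, -0.0]
contact_force: [-0.2, 0.3, 0.7]
gripper_width: -0.0003
```

```bash
python3 - <<'E'
from mv import *
p=T(F['st'],[[.025,0,.075]])[0]; delta(p,ori(F['st'][2]))
grab('top','t1');grab('scene','s1')
E
```

```text
t 1.9 at [ 0.5879 -0.261   0.2028] F [-0.2  0.3  0.7] w -0.0003
shift if translated first (mm) [  6.4  -2.2 127.8] turn [-0.     0.001 -0.002] shift if turned first [  6.3  -2.2 127.8]
```

View pics/t1.png

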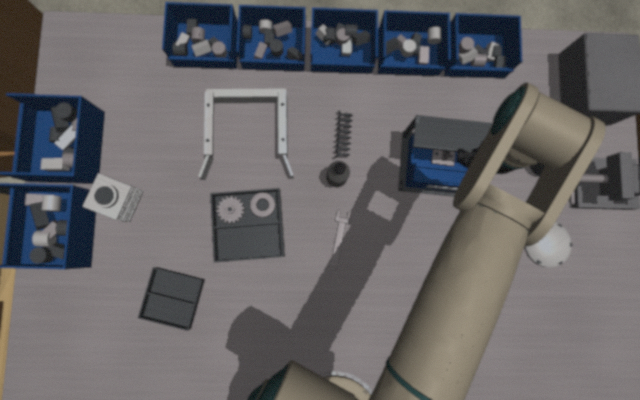

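View pics/s1.png

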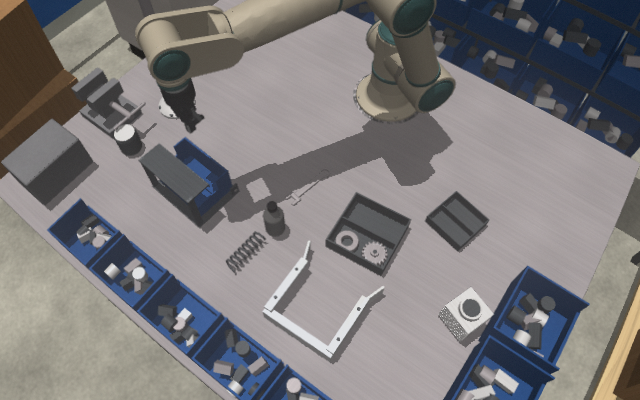

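Both views show the closed fingers hanging clear above the front of the hooded bin, tips at about (195,127) in scene.

Emit:
step_arm --targets '[[[3, -1, 20, 0, 0, 0], [3, -1, 20, 0, 0, 0], [0, 0, 20, 0, 0, 0], [0, 0, 20, 0, 0, 0], [0, 0, 20, 0, 0, 0], [0, 0, 14, 0, 0, 0], [0, 0, 10, 0, 0, 0], [0, 0, 4, 0, 0, 0]]]'

```text
time_s: 2.8
tool_pos: [0.5925, -0.2605, 0.0745]
tcp_rot: [-0.0, 0.999, -0.038, -0.001]
contact_force: [-0.1, 0.1, -0.8]
gripper_width: 0.0004
```

```bash
python3 - <<'E'
from mv import *
delta(T(F['st'],[[-.027,0,.075]])[0],ori(F['st'][2]))
f=grab('scene','s2'); crop(f,110,60,260,230,4,'s2c')
E
```

```text
t 2.8 at [ 0.5925 -0.2605  0.0745] F [-0.1  0.1 -0.8] w 0.0004
shift if translated first (mm) [-50.2  -1.2  -0.5] turn [-0.     0.001 -0.003] shift if turned first [-50.2  -1.3  -0.5]
```

View pics/s2c.png

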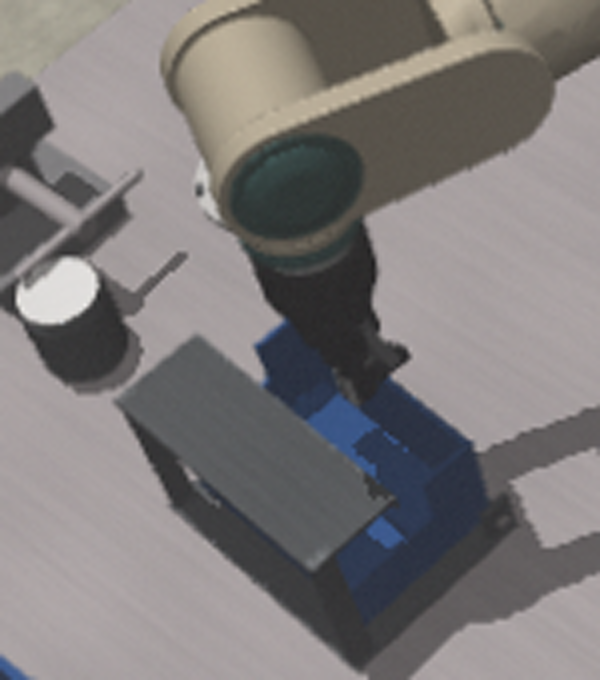

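The fingertips are inside the bin's front compartment, behind the front wall, at crop (365,390). Next I pull toward −x.

Emit:
step_arm --targets '[[[-5, 0, 0, 0, 0, 0], [-5, 0, 0, 0, 0, 0], [-5, 0, 0, 0, 0, 0], [-5, 0, 0, 0, 0, 0], [-5, 0, 0, 0, 0, 0], [-5, 0, 0, 0, 0, 0], [-5, 0, 0, 0, 0, 0], [-4, 0, 0, 0, 0, 0], [-4, 0, 0, 0, 0, 0], [-3, 0, 0, 0, 0, 0]]]'

```text
time_s: 3.85
tool_pos: [0.5464, -0.2569, 0.0749]
tcp_rot: [-0.0, 0.999, -0.038, -0.001]
contact_force: [0.2, 0.7, 0.6]
gripper_width: -0.0001
```

```bash
python3 - <<'E'
from mv import *
delta(T(F['st'],[[-.027,0,.075]])[0],ori(F['st'][2]))
E
```

```text
t 3.85 at [ 0.5464 -0.2569  0.0749] F [0.2 0.7 0.6] w -0.0001
shift if translated first (mm) [-3.9 -1.1 -0.1] turn [-0.     0.001 -0.003] shift if turned first [-3.9 -1.1 -0.1]
```

```bash
python3 - <<'E'
from mv import *
f=grab('scene','s3'); crop(f,110,60,260,230,4,'s3c')
E
```

```text
(no output)
```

View pics/s3c.png

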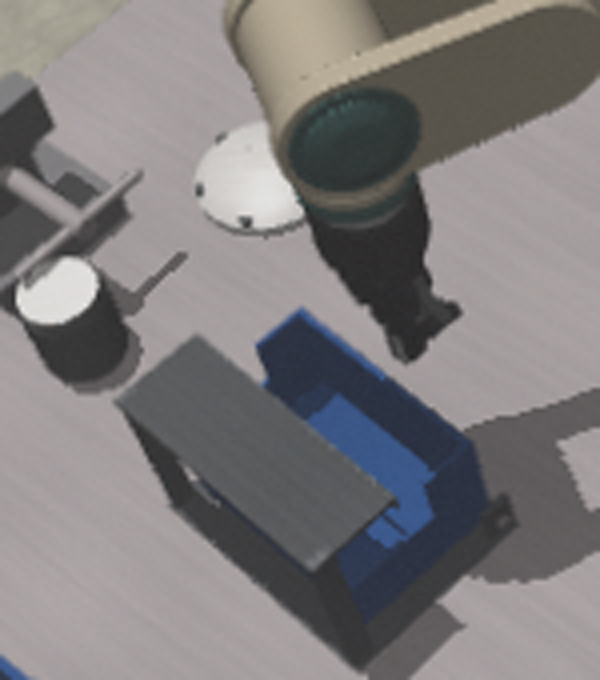

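```bash
python3 - <<'E'
from mv import *
f=load('scene'); s,p,R=cur()
def pc(P): return ((proj(f,P)+.5-[110,60])*4).round(0).tolist()
print('tcp',pc([p]),'+20,40,60mm up',pc([p+[0,0,.02],p+[0,0,.04],p+[0,0,.06]]))
st=F['st']
print('rim',pc(T(st,[[0,.09,.105],[0,-.09,.105],[.006,.09,.105],[.006,-.09,.105],[.045,.09,.105],[.045,-.09,.105]])))
print('hood',pc(T(st,[[.075,.103,.14],[.075,-.103,.14],[.15,-.103,.14],[.15,.103,.14]])))
E
```

```text
tcp [[417.0, 377.0]] +20,40,60mm up [[412.0, 361.0], [407.0, 344.0], [401.0, 327.0]]
rim [[475.0, 444.0], [302.0, 308.0], [468.0, 449.0], [296.0, 313.0], [427.0, 486.0], [255.0, 347.0]]
hood [[398.0, 498.0], [199.0, 334.0], [115.0, 402.0], [313.0, 574.0]]
```

```bash
python3 - <<'E'
from mv import *
f=load('scene'); s,p,R=cur()
im=f['image'][:,:,::-1][110:180,180:245].copy(); im=cv2.resize(im,None,fx=8,fy=8,interpolation=cv2.INTER_CUBIC)
for k in range(0,80,10):
    a=(proj(f,[p+[0,0,k/1000]])[0]+.5-[180,110])*8; cv2.circle(im,tuple(int(v) for v in a),3,(0,0,255),-1)
cv2.imwrite('pics/s3z.png',im)
g=grab('top'); 
im=g['image'][:,:,::-1][100:220,390:520].copy(); im=cv2.resize(im,None,fx=6,fy=6,interpolation=cv2.INTER_CUBIC)
for k in range(0,80,10):
    a=(proj(g,[p+[0,0,k/1000]])[0]+.5-[390,100])*6; cv2.circle(im,tuple(int(v) for v in a),3,(0,0,255),-1)
cv2.imwrite('pics/t3z.png',im)
E
```

```text
(no output)
```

View pics/s3z.png

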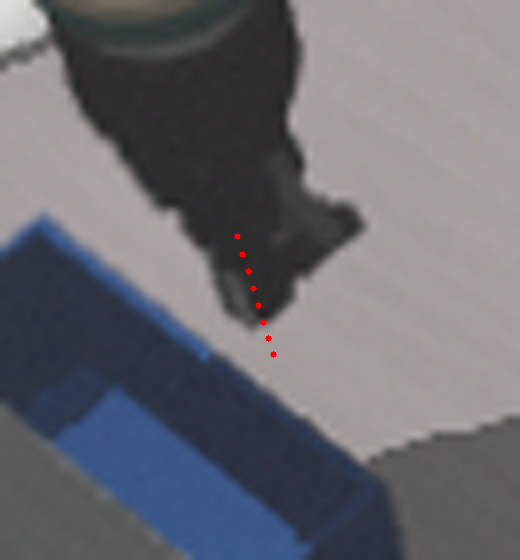

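View pics/t3z.png

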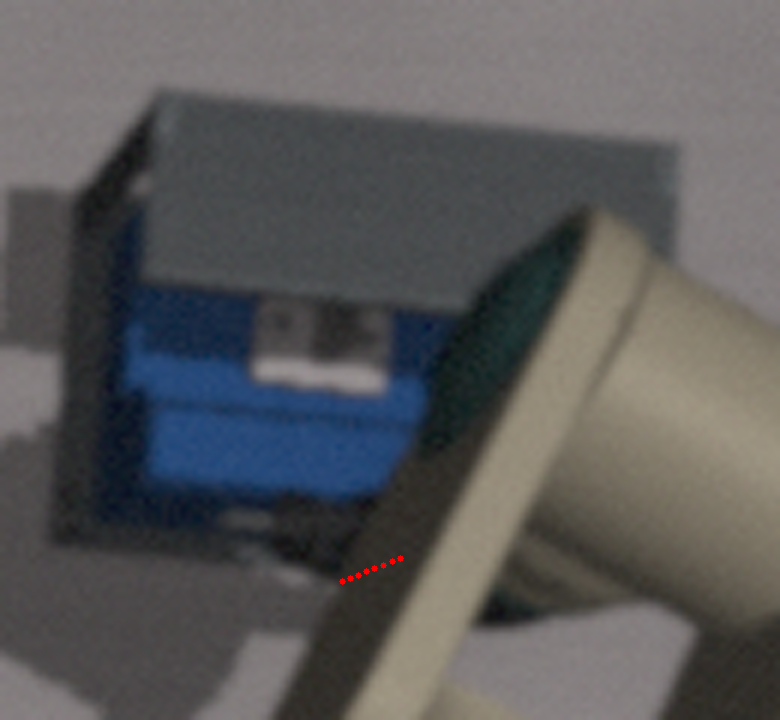

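```bash
python3 - <<'E'
from mv import *
f=load('scene')
out=[]
for fn,p,(x0,y0) in(('s1',[.5879,-.261,.2028],(150,60)),('s2',[.5925,-.2605,.0745],(160,100))):
    im=cv2.imread(f'pics/{fn}.png')[y0:y0+90,x0:x0+65]; im=cv2.resize(im,None,fx=6,fy=6,interpolation=cv2.INTER_CUBIC)
    im=np.clip(im.astype(float)*1.6,0,255).astype(np.uint8)
    for k in range(0,80,10):
        a=(proj(f,[np.array(p)+[0,0,k/1000]])[0]+.5-[x0,y0])*6; cv2.circle(im,tuple(int(v) for v in a),2,(0,0,255),-1)
    out.append(im)
cv2.imwrite('pics/cmp.png',np.hstack(out))
E
```

```text
(no output)
```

View pics/cmp.png

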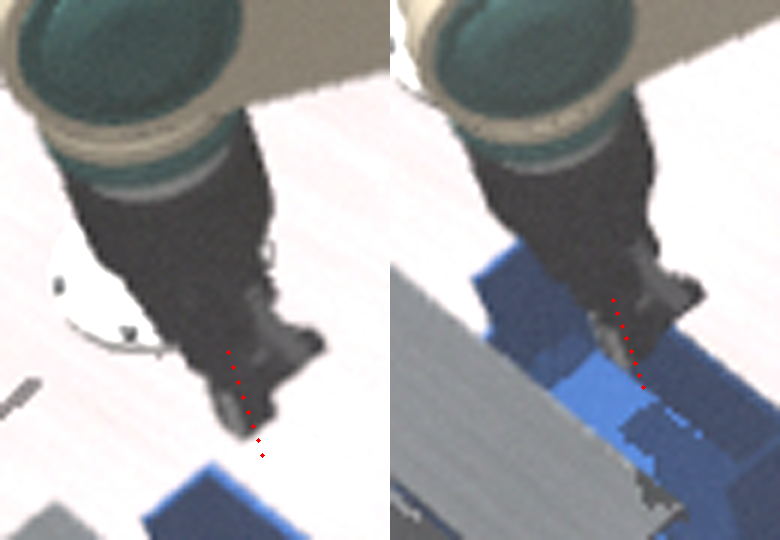

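```bash
python3 - <<'E'
from mv import *
f=load('scene')
zs=np.array([.06,.075,.09,.105,.12])
P=onz(f,[[180+250/8-.5,110+326/8-.5]]*5,zs); s,p,R=cur(); st=F['st']
c,sn=np.cos(st[2]),np.sin(st[2])
for Q in P: d=Q[:2]-st[:2]; print(Q.round(4),'rel tcp',(Q-p).round(4),'in stand',(c*d[0]+sn*d[1]).round(4),(-sn*d[0]+c*d[1]).round(4))
E
```

```text
[ 0.5354 -0.2821  0.06  ] rel tcp [-0.0112 -0.0252 -0.0152] in stand -0.0321 -0.0271
[ 0.5418 -0.2725  0.075 ] rel tcp [-0.0048 -0.0156 -0.0002] in stand -0.0265 -0.017
[ 0.5482 -0.2629  0.09  ] rel tcp [ 0.0015 -0.0059  0.0148] in stand -0.0208 -0.007
[ 0.5545 -0.2532  0.105 ] rel tcp [0.0079 0.0037 0.0298] in stand -0.0152 0.0031
[ 0.5609 -0.2436  0.12  ] rel tcp [0.0142 0.0133 0.0448] in stand -0.0096 0.0132
```

Emit:
step_arm --targets '[[[-20, 0, 0, 0, 0, 0], [-20, 0, 0, 0, 0, 0], [0, 0, 15, 0, 0, 0], [0, 0, 15, 0, 0, 0], [0, 0, 10, 0, 0, 0], [0, 0, 5, 0, 0, 0], [0, 0, 0, 0, 0, 0]]]'

```text
time_s: 4.65
tool_pos: [0.5071, -0.2535, 0.029]
tcp_rot: [-0.001, 0.999, -0.038, -0.001]
contact_force: [0.2, 0.9, 1.1]
gripper_width: 0.0001
```

```bash
python3 - <<'E'
from mv import *
s,p,R=cur(); print(p,s['contact_force'])
o=[]
for n,(x0,y0,w,h) in (('scene',(160,90,90,90)),('top',(390,140,90,90))):
    f=grab(n); im=f['image'][:,:,::-1][y0:y0+h,x0:x0+w]; im=cv2.resize(im,None,fx=4.4,fy=4.4*1,interpolation=cv2.INTER_CUBIC)
    im=np.clip(im.astype(float)*1.6,0,255).astype(np.uint8)
    for k in range(0,80,10):
        a=(proj(f,[p+[0,0,k/1000]])[0]+.5-[x0,y0])*4.4; cv2.circle(im,tuple(int(v) for v in a),2,(0,0,255),-1)
    o.append(im)
cv2.imwrite('pics/c4.png',np.hstack(o))
E
```

```text
[ 0.50705825 -0.2535268   0.02900966] [0.18263495 0.86774324 1.10196507]
```

View pics/c4.png

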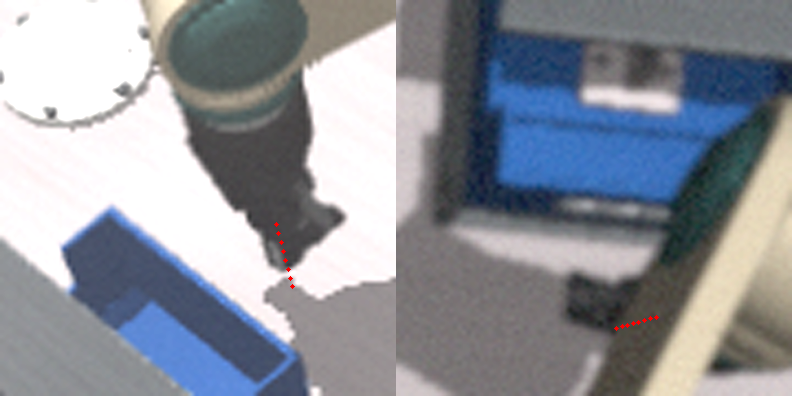

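Emit:
step_arm --targets '[[[0, 0, 8, 0, 0, 0], [0, 0, 8, 0, 0, 0], [0, 0, 5, 0, 0, 0], [0, 0, 3, 0, 0, 0], [0, 0, 0, 0, 0, 0]]]'

```text
time_s: 5.25
tool_pos: [0.507, -0.2538, 0.0058]
tcp_rot: [-0.0, 0.999, -0.038, -0.0]
contact_force: [-0.7, 0.0, 0.5]
gripper_width: 0.0001
```

```bash
python3 - <<'E'
from mv import *
s,p,R=cur(); print(p,s['contact_force'])
o=[]
for n,(x0,y0,w,h) in (('scene',(160,90,90,90)),('top',(390,140,90,90))):
    f=grab(n); im=f['image'][:,:,::-1][y0:y0+h,x0:x0+w]; im=cv2.resize(im,None,fx=4.4,fy=4.4*1,interpolation=cv2.INTER_CUBIC)
    im=np.clip(im.astype(float)*1.6,0,255).astype(np.uint8)
    for k in range(0,80,10):
        a=(proj(f,[p+[0,0,k/1000]])[0]+.5-[x0,y0])*4.4; cv2.circle(im,tuple(int(v) for v in a),2,(0,0,255),-1)
    o.append(im)
cv2.imwrite('pics/c5.png',np.hstack(o))
E
```

```text
[ 0.50698452 -0.25375382  0.00582157] [-0.68504559  0.01097937  0.53069236]
```

View pics/c5.png

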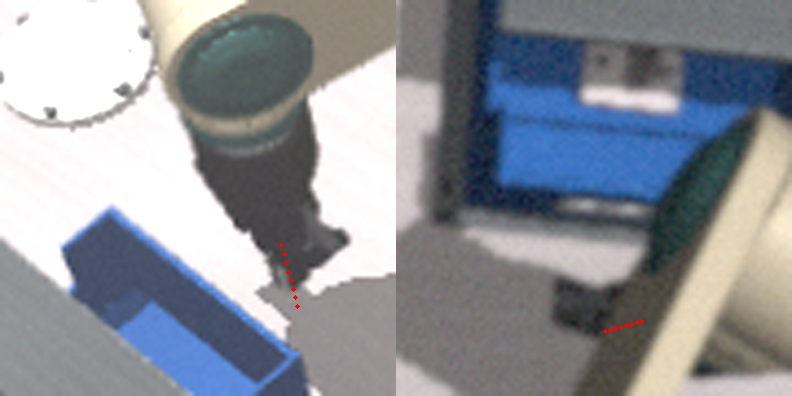

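Emit:
step_arm --targets '[[[0, 0, 4, 0, 0, 0], [0, 0, 3, 0, 0, 0], [0, 0, 2, 0, 0, 0], [0, 0, 0, 0, 0, 0]]]'

```text
time_s: 5.75
tool_pos: [0.5071, -0.2538, -0.003]
tcp_rot: [-0.0, 0.999, -0.038, -0.0]
contact_force: [0.3, 0.2, -0.9]
gripper_width: 0.0002
```

Emit:
step_arm --targets '[[[0, 0, 3, 0, 0, 0], [0, 0, 2, 0, 0, 0], [0, 0, 2, 0, 0, 0], [0, 0, 0, 0, 0, 0]]]'

```text
time_s: 6.15
tool_pos: [0.5071, -0.2538, -0.0099]
tcp_rot: [-0.0, 0.999, -0.038, -0.0]
contact_force: [-0.1, -0.6, -0.6]
gripper_width: -0.0001
```

Emit:
step_arm --targets '[[[0, 0, 3, 0, 0, 0], [0, 0, 2, 0, 0, 0], [0, 0, 0, 0, 0, 0]]]'

```text
time_s: 6.45
tool_pos: [0.5071, -0.2538, -0.015]
tcp_rot: [-0.0, 0.999, -0.038, -0.0]
contact_force: [0.3, -0.3, -0.1]
gripper_width: 0.0004
```

Emit:
step_arm --targets '[[[0, 0, 2, 0, 0, 0], [0, 0, 1, 0, 0, 0], [0, 0, 0, 0, 0, 0]]]'

```text
time_s: 6.75
tool_pos: [0.5072, -0.2539, -0.0177]
tcp_rot: [-0.0, 0.999, -0.038, -0.0]
contact_force: [-0.1, -0.4, 0.9]
gripper_width: -0.0002
```

Emit:
step_arm --targets '[[[0, 0, 2, 0, 0, 0], [0, 0, 1, 0, 0, 0], [0, 0, 0, 0, 0, 0]]]'

```text
time_s: 7.05
tool_pos: [0.5072, -0.2539, -0.0207]
tcp_rot: [-0.0, 0.999, -0.038, -0.0]
contact_force: [0.0, -1.0, -0.1]
gripper_width: 0.0003
```

```bash
python3 - <<'E'
from mv import *
s,p,R=cur(); print(p,s['contact_force'])
o=[]
for n,(x0,y0,w,h) in (('scene',(170,110,60,60)),('top',(390,140,90,90))):
    k4=400/w
    f=grab(n); im=f['image'][:,:,::-1][y0:y0+h,x0:x0+w]; im=cv2.resize(im,(400,400),interpolation=cv2.INTER_CUBIC)
    im=np.clip(im.astype(float)*1.8+20,0,255).astype(np.uint8)
    for k in range(0,80,10):
        a=(proj(f,[p+[0,0,k/1000]])[0]+.5-[x0,y0])*k4; cv2.circle(im,tuple(int(v) for v in a),2,(0,0,255),-1)
    o.append(im)
cv2.imwrite('pics/c6.png',np.hstack(o))
E
```

```text
[ 0.50719017 -0.25386647 -0.02073782] [ 0.03060144 -1.03321544 -0.05680507]
```

View pics/c6.png

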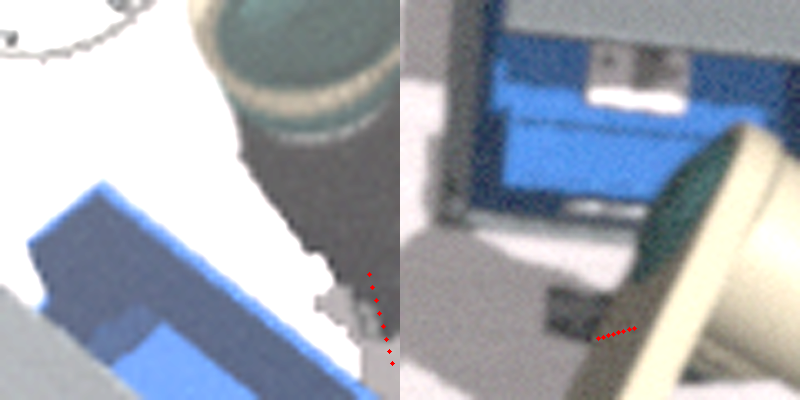

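Emit:
step_arm --targets '[[[0, 0, 2, 0, 0, 0], [0, 0, 1, 0, 0, 0], [0, 0, 0, 0, 0, 0]]]'

```text
time_s: 7.45
tool_pos: [0.5072, -0.2539, -0.0238]
tcp_rot: [-0.0, 0.999, -0.038, -0.0]
contact_force: [-0.0, 0.2, -0.0]
gripper_width: 0.0003
```

Emit:
step_arm --targets '[[[0, 0, 2, 0, 0, 0], [0, 0, 1, 0, 0, 0], [0, 0, 0, 0, 0, 0]]]'

```text
time_s: 7.75
tool_pos: [0.5072, -0.2539, -0.0268]
tcp_rot: [-0.0, 0.999, -0.038, -0.0]
contact_force: [-0.6, 0.6, -0.0]
gripper_width: 0.0
```

Emit:
step_arm --targets '[[[0, 0, 2, 0, 0, 0], [0, 0, 1, 0, 0, 0], [0, 0, 0, 0, 0, 0]]]'

```text
time_s: 8.05
tool_pos: [0.5076, -0.2541, -0.0278]
tcp_rot: [0.0, 0.999, -0.038, 0.0]
contact_force: [-5.3, 3.6, 11.8]
gripper_width: -0.0002
```

Contact with the bench came at reported z ≈ −0.027. The real fingertips therefore sit about 27 mm behind the reported TCP, which explains why the fingers passed over the rim. The next moves correct for that.

Emit:
step_arm --targets '[[[0, 0, -40, 0, 0, 0], [0, 0, -40, 0, 0, 0], [0, 0, -40, 0, 0, 0], [0, 0, -25, 0, 0, 0], [22, 0, 0, 0, 0, 0], [22, 0, 0, 0, 0, 0], [22, 0, 0, 0, 0, 0], [20, 0, 0, 0, 0, 0], [0, 0, 20, 0, 0, 0], [0, 0, 20, 0, 0, 0], [0, 0, 15, 0, 0, 0], [0, 0, 12, 0, 0, 0], [0, 0, 8, 0, 0, 0], [0, 0, 0, 0, 0, 0]]]'

```text
time_s: 9.45
tool_pos: [0.5925, -0.2603, 0.0394]
tcp_rot: [-0.0, 0.999, -0.038, -0.001]
contact_force: [0.7, 0.6, 0.3]
gripper_width: -0.0001
```

```bash
python3 - <<'E'
from mv import *
delta(T(F['st'],[[-.027,0,.045]])[0],ori(F['st'][2]))
E
```

```text
t 9.45 at [ 0.5925 -0.2603  0.0394] F [0.7 0.6 0.3] w -0.0001
shift if translated first (mm) [-50.2  -1.   -5.5] turn [-0.001  0.002 -0.002] shift if turned first [-50.2  -1.1  -5.6]
```

Pull in two stages to watch the force.

Emit:
step_arm --targets '[[[-5, 0, 0, 0, 0, 0], [-5, 0, 0, 0, 0, 0], [-5, 0, 0, 0, 0, 0], [-5, 0, 0, 0, 0, 0], [-5, 0, 0, 0, 0, 0]]]'

```text
time_s: 9.95
tool_pos: [0.5712, -0.2589, 0.042]
tcp_rot: [0.001, 0.999, -0.038, 0.005]
contact_force: [15.7, -2.2, -6.4]
gripper_width: -0.0001
```

Emit:
step_arm --targets '[[[-5, 0, 0, 0, 0, 0], [-5, 0, 0, 0, 0, 0], [-5, 0, 0, 0, 0, 0], [-4, 0, 0, 0, 0, 0]]]'

```text
time_s: 10.35
tool_pos: [0.5527, -0.2576, 0.0432]
tcp_rot: [0.001, 0.999, -0.038, 0.005]
contact_force: [13.8, -1.5, -1.4]
gripper_width: 0.0
```

```bash
python3 - <<'E'
from mv import *
f=grab('scene','s7'); crop(f,110,60,260,230,4,'s7c')
E
```

```text
(no output)
```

View pics/s7c.png

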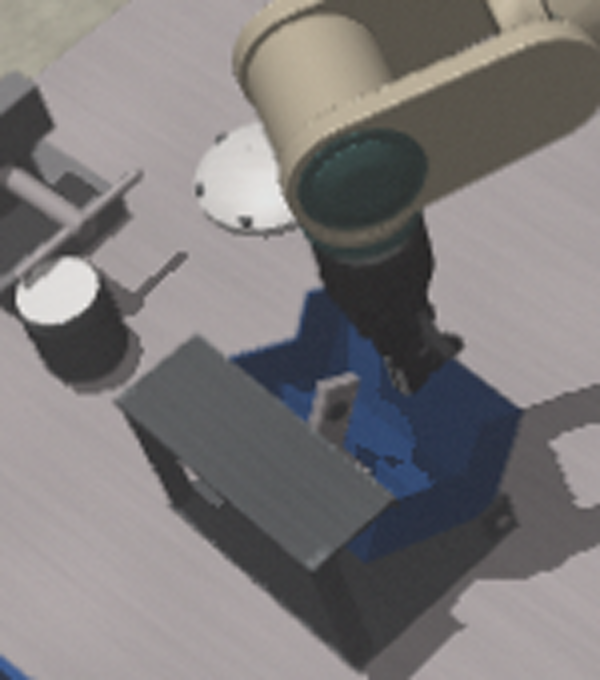

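The bin is tipping and the bracket's lug shows at crop (335,410). I keep pulling.

Emit:
step_arm --targets '[[[-5, 0, 0, 0, 0, 0], [-5, 0, 0, 0, 0, 0], [-3, 0, 0, 0, 0, 0]]]'

```text
time_s: 10.7
tool_pos: [0.5426, -0.2571, 0.0452]
tcp_rot: [0.002, 0.999, -0.038, 0.009]
contact_force: [25.0, -1.4, 1.9]
gripper_width: 0.0001
```

Emit:
step_arm --targets '[[[-2, 0, 0, 0, 0, 0], [-2, 0, 0, 0, 0, 0], [-1, 0, 0, 0, 0, 0]]]'

```text
time_s: 11.0
tool_pos: [0.5412, -0.2572, 0.0473]
tcp_rot: [0.003, 0.999, -0.037, 0.014]
contact_force: [36.4, -2.4, -1.9]
gripper_width: -0.0001
```

Emit:
step_arm --targets '[[[-2, 0, 0, 0, 0, 0], [-2, 0, 0, 0, 0, 0], [-1, 0, 0, 0, 0, 0]]]'

```text
time_s: 11.3
tool_pos: [0.5398, -0.2573, 0.0492]
tcp_rot: [0.004, 0.999, -0.037, 0.018]
contact_force: [49.6, -2.6, -2.1]
gripper_width: -0.0
```

Emit:
step_arm --targets '[[[5, 0, 0, 0, 0, 0], [5, 0, 0, 0, 0, 0], [0, 0, -10, 0, 0, 0], [0, 0, -20, 0, 0, 0], [-10, 0, -30, 0, 0, 0], [-20, 0, -40, 0, 0, 0], [-20, 0, -40, 0, 0, 0], [0, 0, 0, 0, 0, 0]]]' --jaw 40

```text
time_s: 12.1
tool_pos: [0.4869, -0.2538, 0.1889]
tcp_rot: [0.003, 0.999, -0.039, 0.005]
contact_force: [0.3, 0.2, 0.4]
gripper_width: 0.0402
```

```bash
python3 - <<'E'
from mv import *
s,p,R=cur();print(p,s['gripper_width'])
f=grab('scene','s8'); crop(f,110,80,260,210,5,'s8c')
f=grab('top','t8'); crop(f,380,80,520,220,5,'t8c')
E
```

```text
[ 0.48693687 -0.25384234  0.18892471] 0.04018925360009691
```

View pics/s8c.png

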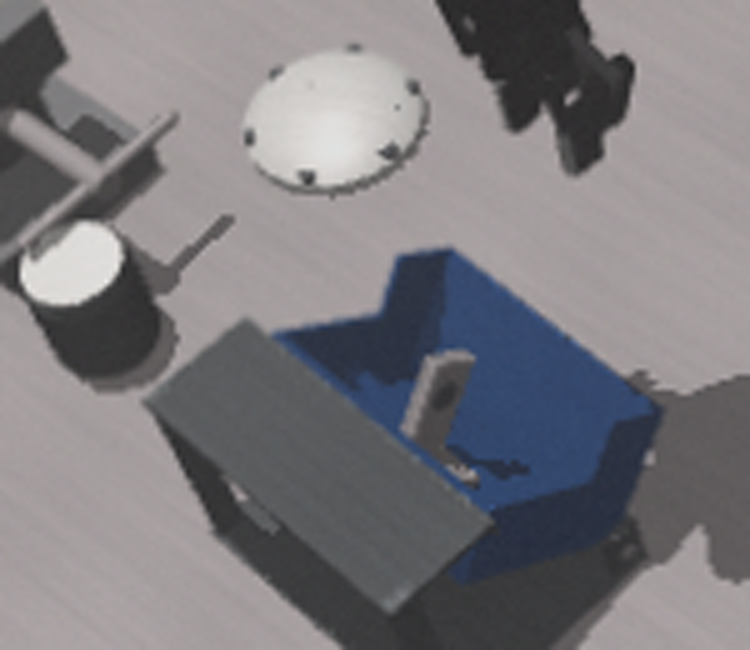

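View pics/t8c.png

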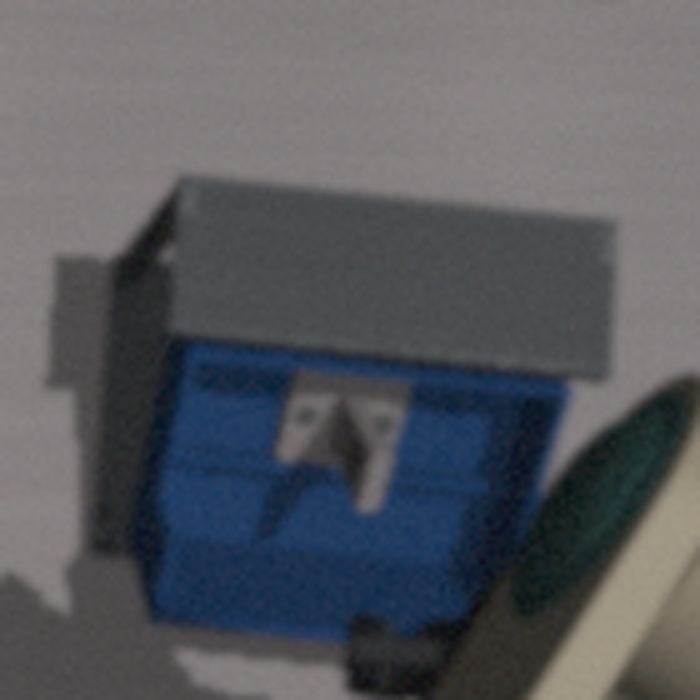

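```bash
cat > brk.py <<'E'
from mv import *
st=F['st']
def B2W(bx,by,byaw,th,P):
    # bracket pts -> bin frame (floor z=.008 from pivot) -> world
    P=np.array(P,float); c,s=np.cos(byaw),np.sin(byaw)
    x=bx+c*P[:,0]-s*P[:,1]; y=by+s*P[:,0]+c*P[:,1]; z=.008+P[:,2]
    return T(st,np.c_[x*np.cos(th)-z*np.sin(th),y,.015+x*np.sin(th)+z*np.cos(th)])
def bin2W(th,P):
    P=np.array(P,float);x,y,z=P.T
    return T(st,np.c_[x*np.cos(th)-z*np.sin(th),y,.015+x*np.sin(th)+z*np.cos(th)])
E
cat > ov.py <<'E'
from brk import *
import sys
bx,by,byaw,th=map(float,sys.argv[1:5])
o=[]
for n,(x0,y0,w,h,k) in (('scene',(170,125,80,65,9)),('top',(400,130,80,65,9))):
    f=load(n); im=cv2.resize(f['image'][y0:y0+h,x0:x0+w,::-1],None,fx=k,fy=k,interpolation=cv2.INTER_CUBIC)
    im=np.clip(im.astype(float)*1.4,0,255).astype(np.uint8)
    def ln(P,col):
        a=((proj(f,P)+.5-[x0,y0])*k).astype(int); cv2.polylines(im,[a.reshape(-1,1,2)],True,col,1,cv2.LINE_AA)
    L=[[.015,.005,.075],[.015,-.005,.075],[-.015,-.005,.075],[-.015,.005,.075]]
    ln(B2W(bx,by,byaw,th,L),(0,255,0)); L2=np.array(L);L2[:,2]=.008
    ln(B2W(bx,by,byaw,th,L2),(0,255,255))
    ln(B2W(bx,by,byaw,th,[[.025,.028,.008],[.025,-.028,.008],[-.025,-.028,.008],[-.025,.028,.008]]),(0,0,255))
    ln(bin2W(th,[[0,.09,.09],[0,-.09,.09],[.045,-.09,.09],[.045,.09,.09]]),(255,255,0))
    cv2.imwrite(f'pics/ov_{n}.png',im); o.append(im)
E
python3 ov.py .083 0 0 .65
```

```text
(no output)
```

View pics/ov_scene.png

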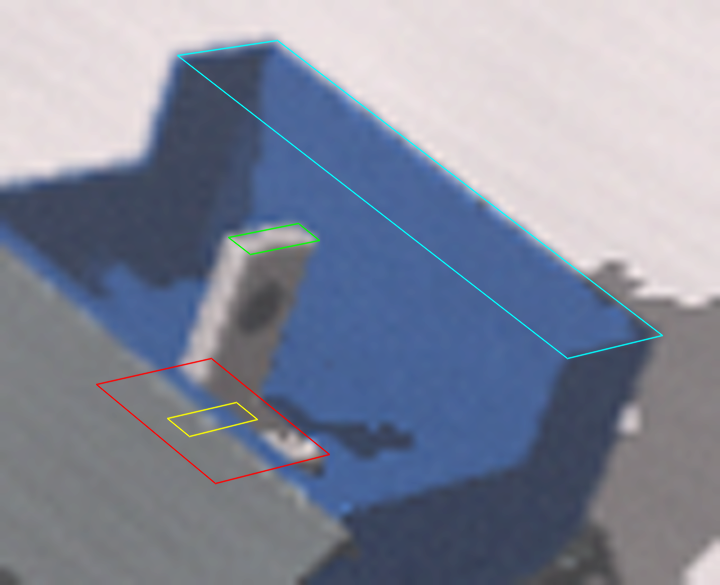

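View pics/ov_top.png

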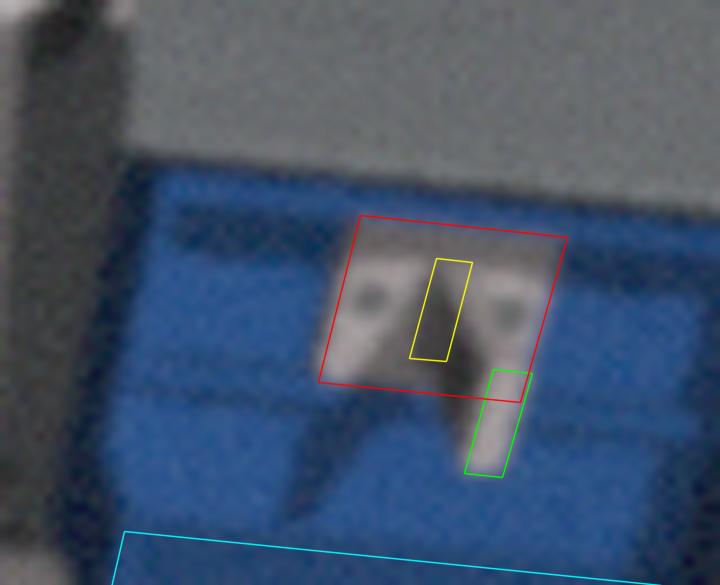

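Overlay: the bracket matches the model at bin x 83 mm, y 0, yaw 0 and tilt 0.65. The lug top sits at scene (270,235) and top (495,420) in the enlarged crops. Now I tilt the tool to match and go to a standoff.

```bash
cat > g.py <<'E'
from brk import *
import sys
so=float(sys.argv[1]); off=float(sys.argv[2])
R=ori(st[2],.65); z=R.apply([0,0,1])
tip=bin2W(.65,[[.083,0,.036]])[0]
delta(tip+z*(off-so),R); print('tip goal',tip,'z',z)
E
python3 g.py .08 .027
```

```text
t 12.2 at [ 0.4864 -0.2527  0.1826] F [-0.5  0.1 -0.1] w 0.0396
shift if translated first (mm) [95.3 -1.8 46.9] turn [ 0.003  0.647 -0.002] shift if turned first [47.8 -1.4 94.8]
tip goal [ 0.6136315  -0.26072267  0.09388949] z [ 0.60353778 -0.04464011 -0.7960838 ]
```

Emit:
step_arm --targets '[[[0, 0, 0, 0, 0.13, 0], [0, 0, 0, 0, 0.13, 0], [0, 0, 0, 0, 0.13, 0], [0, 0, 0, 0, 0.13, 0], [0, 0, 0, 0, 0.13, 0], [16, 0, 0, 0, 0, 0], [16, 0, 10, 0, 0, 0], [16, 0, 20, 0, 0, 0], [0, -1, 20, 0, 0, 0], [0, 0, 0, 0, 0, 0]]]'

```text
time_s: 13.2
tool_pos: [0.5541, -0.2551, 0.1651]
tcp_rot: [0.01, 0.948, -0.036, 0.316]
contact_force: [0.1, -0.1, -0.5]
gripper_width: 0.04
```

```bash
python3 g.py .08 .027; cat > v.py <<'E'
from brk import *
import sys
x0,y0,w,h,k=map(int,sys.argv[2:7]); n=sys.argv[1]
s,p,R=cur(); f=grab(n); im=f['image'][y0:y0+h,x0:x0+w,::-1]; im=cv2.resize(im,None,fx=k,fy=k,interpolation=cv2.INTER_CUBIC)
im=np.clip(im.astype(float)*1.5,0,255).astype(np.uint8)
z=R.apply([0,0,1])
for j in range(0,80,10):
    a=(proj(f,[p-z*j/1000])[0]+.5-[x0,y0])*k; cv2.circle(im,tuple(int(v) for v in a),2,(0,0,255),-1)
cv2.imwrite(f'pics/{sys.argv[7]}.png',im)
E
python3 v.py scene 150 90 100 90 7 s9c; python3 v.py top 390 100 120 100 6 t9c
```

```text
t 13.2 at [ 0.5541 -0.2551  0.1651] F [ 0.1 -0.1 -0.5] w 0.04
shift if translated first (mm) [ 4.7  1.3 39.8] turn [-0.002  0.006 -0.003] shift if turned first [ 4.5  1.3 39.9]
tip goal [ 0.6136315  -0.26072267  0.09388949] z [ 0.60353778 -0.04464011 -0.7960838 ]
```

View pics/s9c.png

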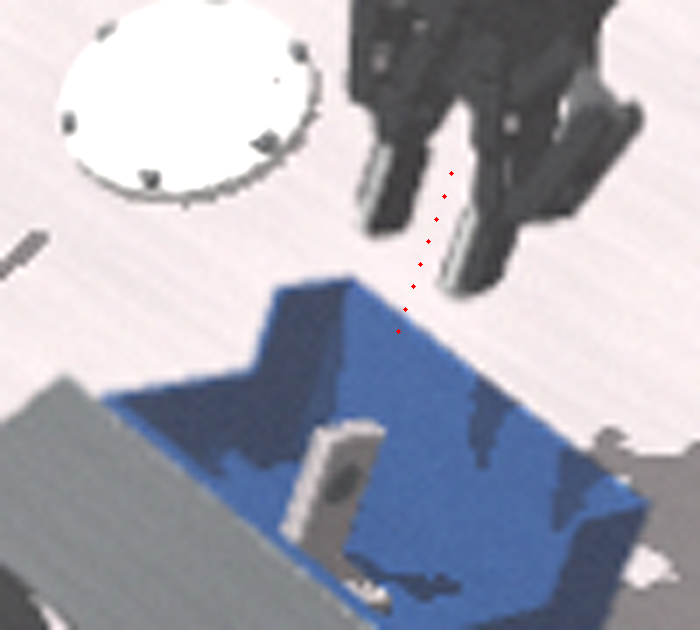

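View pics/t9c.png

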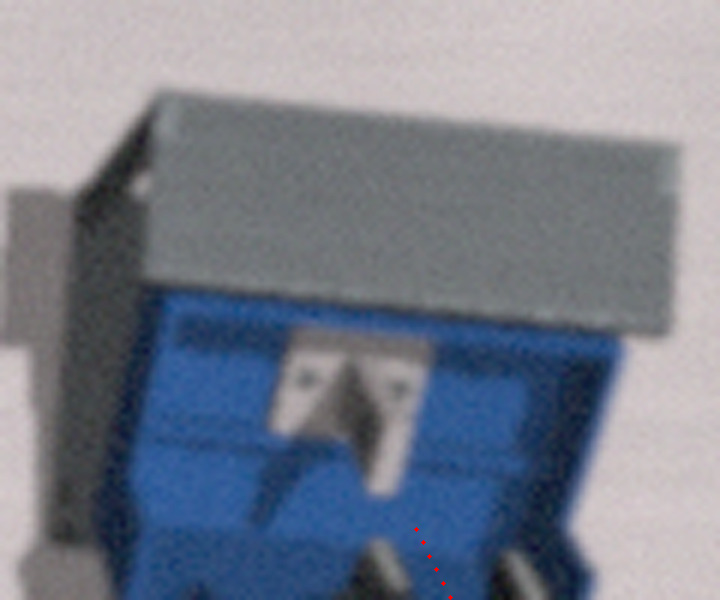

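Emit:
step_arm --targets '[[[5, 1, 0, 0, 0, 0], [0, 0, 25, 0, 0, 0], [0, 0, 25, 0, 0, 0], [0, 0, 20, 0, 0, 0], [0, 0, 10, 0, 0, 0], [0, 0, 0, 0, 0, 0]]]'

```text
time_s: 13.9
tool_pos: [0.6068, -0.2615, 0.1084]
tcp_rot: [0.012, 0.947, -0.036, 0.319]
contact_force: [-0.4, -0.6, -0.3]
gripper_width: 0.0402
```

```bash
python3 g.py .0 .027
python3 v.py scene 150 90 100 90 7 s10c; python3 v.py top 390 100 120 100 6 t10c
```

```text
t 13.9 at [ 0.6068 -0.2615  0.1084] F [-0.4 -0.6 -0.3] w 0.0402
shift if translated first (mm) [-3.3 -1.3 42.7] turn [ 0.001  0.001 -0.002] shift if turned first [-3.4 -1.2 42.7]
tip goal [ 0.6136315  -0.26072267  0.09388949] z [ 0.60353778 -0.04464011 -0.7960838 ]
```

View pics/s10c.png

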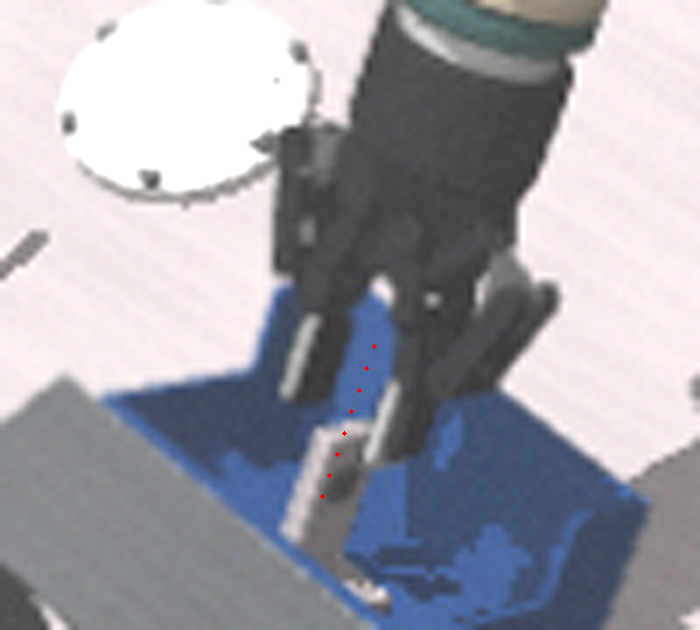

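View pics/t10c.png

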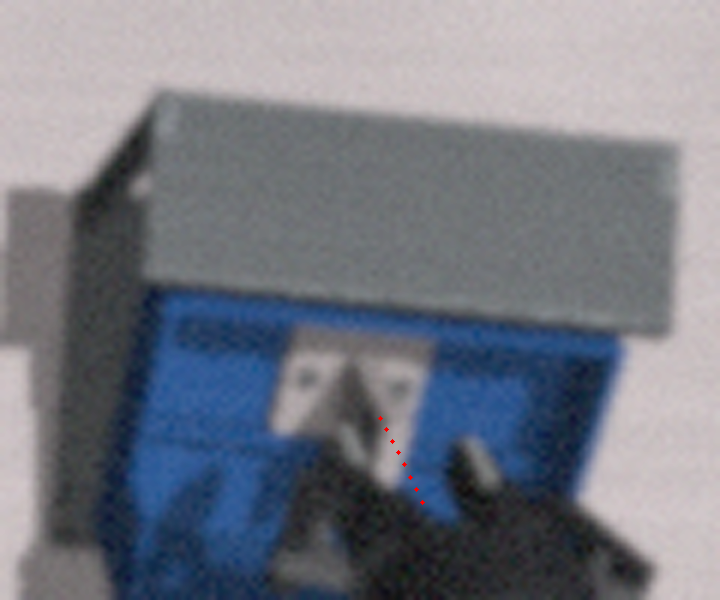

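Emit:
step_arm --targets '[[[-3, -2, 10, 0, 0, 0], [0, 0, 12, 0, 0, 0], [0, 0, 12, 0, 0, 0], [0, 0, 6, 0, 0, 0], [0, 0, 0, 0, 0, 0]]]'

```text
time_s: 14.5
tool_pos: [0.6287, -0.2609, 0.0746]
tcp_rot: [0.012, 0.947, -0.036, 0.319]
contact_force: [-0.1, 0.4, 0.2]
gripper_width: 0.0399
```

```bash
python3 g.py .0 .027
python3 v.py scene 150 90 100 90 7 s11c
```

```text
t 14.5 at [ 0.6287 -0.2609  0.0746] F [-0.1  0.4  0.2] w 0.0399
shift if translated first (mm) [-0.3  0.9  2.6] turn [ 0.001  0.001 -0.002] shift if turned first [-0.3  0.9  2.6]
tip goal [ 0.6136315  -0.26072267  0.09388949] z [ 0.60353778 -0.04464011 -0.7960838 ]
```

View pics/s11c.png

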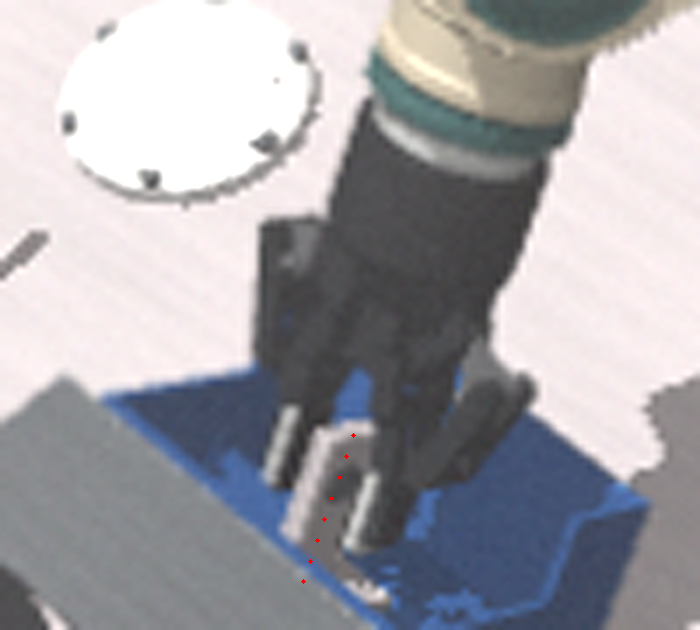

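The fingers straddle the lug, at crop (325,490), with the tips clear of the foot. I close with 70 N.

Emit:
step_arm --targets '[[[0, 0, 0, 0, 0, 0], [0, 0, 0, 0, 0, 0], [0, 0, 0, 0, 0, 0], [0, 0, 0, 0, 0, 0], [0, 0, 0, 0, 0, 0], [0, 0, 0, 0, 0, 0]]]' --jaw 0 --force 70

```text
time_s: 15.15
tool_pos: [0.629, -0.2615, 0.0761]
tcp_rot: [0.012, 0.947, -0.036, 0.32]
contact_force: [-2.0, -0.1, 4.2]
gripper_width: 0.0093
```

Emit:
step_arm --targets '[[[0, 0, -4, 0, 0, 0], [0, 0, -8, 0, 0, 0], [0, 0, -14, 0, 0, 0], [0, 0, -20, 0, 0, 0], [0, 0, -24, 0, 0, 0], [0, 0, -20, 0, 0, 0], [0, 0, -10, 0, 0, 0], [0, 0, 0, 0, 0, 0]]]'

```text
time_s: 15.95
tool_pos: [0.5683, -0.2568, 0.1558]
tcp_rot: [0.013, 0.947, -0.036, 0.32]
contact_force: [-0.1, -0.7, -2.5]
gripper_width: 0.0091
```

```bash
python3 v.py scene 150 70 100 100 6 s12c
```

```text
(no output)
```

View pics/s12c.png

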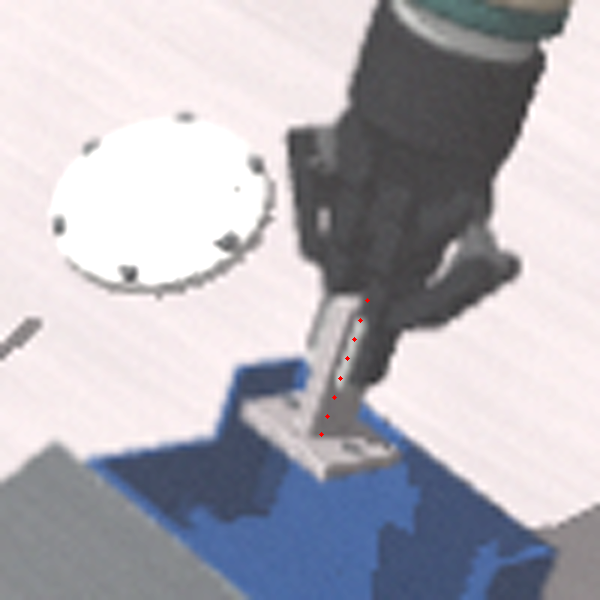

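Emit:
step_arm --targets '[[[0, 0, -20, 0, 0, 0], [0, 0, -30, 0, 0, 0], [0, 0, -30, 0, 0, 0], [0, 0, -10, 0, -0.08, 0], [0, 0, 0, 0, -0.1, 0], [0, 0, 0, 0, -0.1, 0], [0, 0, 0, 0, -0.1, 0], [0, 0, 0, 0, -0.1, 0], [0, 0, 0, 0, -0.1, 0], [0, 0, 0, 0, -0.07, 0], [0, 0, 0, 0, 0, 0]]]'

```text
time_s: 17.1
tool_pos: [0.5154, -0.2519, 0.2239]
tcp_rot: [-0.001, 0.999, -0.037, -0.002]
contact_force: [0.5, -0.5, -2.4]
gripper_width: 0.0092
```

```bash
cat > tr.py <<'E'
from brk import *
tr=F['tr']
for n,(x0,y0,w,h,k) in (('scene',(315,180,110,105,7)),('top',(200,180,95,90,7))):
    f=cv2.imread(f"pics/{'scene0' if n=='scene' else 'top0'}.png"); g=load(n)
    im=cv2.resize(f[y0:y0+h,x0:x0+w],None,fx=k,fy=k,interpolation=cv2.INTER_CUBIC); im=np.clip(im*1.8,0,255).astype(np.uint8)
    for a,z,c in((.085,.045,(0,255,0)),(.081,.045,(0,255,255)),(.085,0,(0,0,255)),(.081,.004,(255,0,255))):
        P=T(tr,[[a,a,z],[a,-a,z],[-a,-a,z],[-a,a,z]]); cv2.polylines(im,[((proj(g,P)+.5-[x0,y0])*k).astype(int).reshape(-1,1,2)],True,c,1,cv2.LINE_AA)
    cv2.imwrite(f'pics/tr_{n}.png',im)
E
python3 tr.py; python3 v.py scene 130 20 130 130 5 s13c
```

```text
(no output)
```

View pics/tr_scene.png

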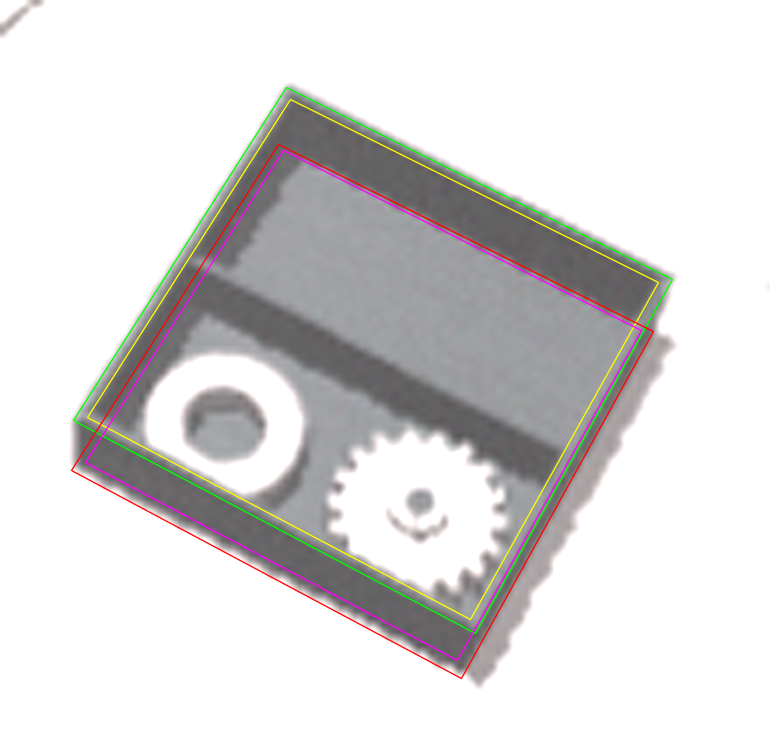

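View pics/tr_top.png

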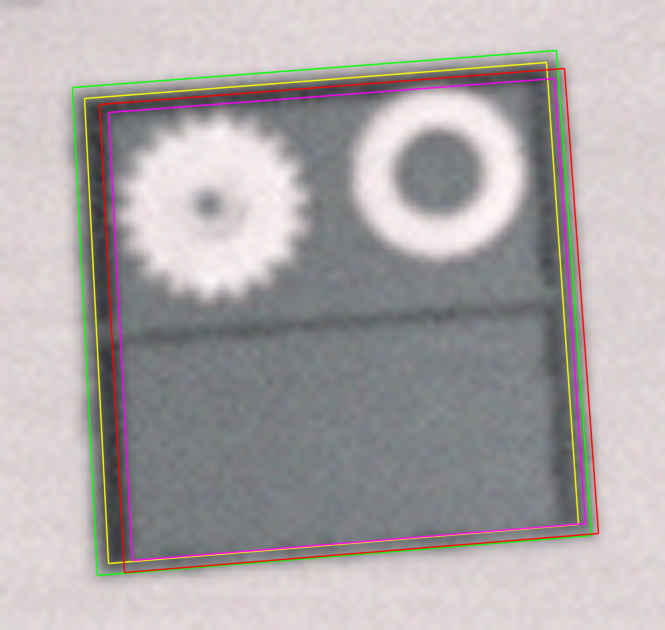

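View pics/s13c.png

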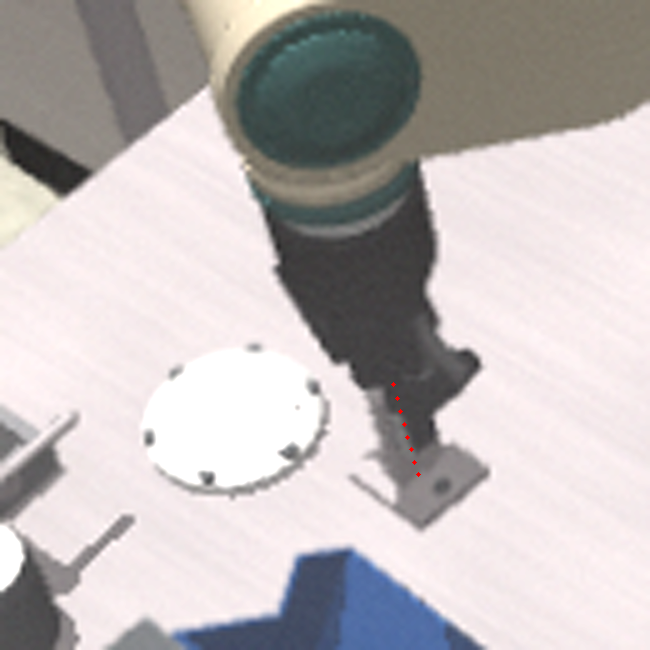

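```bash
python3 - <<'E'
from brk import *
f=load('top'); print('bottle top',onz(f,[[337,168]],.13))
P=T([.468,.2264,.1],[[-.043,0,.1]])[0]; print(P); delta(P,ori(.10))
E
```

```text
bottle top [[0.59773912 0.01365877 0.13      ]]
[0.42521482 0.22210716 0.1       ]
t 17.15 at [ 0.515  -0.252   0.2243] F [-0.7 -0.1 -1.3] w 0.0089
shift if translated first (mm) [-124.8 -465.9  125.3] turn [-0.002  0.001 -0.175] shift if turned first [ -42.  -480.7  124.3]
```

Emit:
step_arm --targets '[[[0, 0, 0, 0, 0, -0.09], [0, 0, 0, 0, 0, -0.085], [-3, -15, 0, 0, 0, 0], [-3, -30, 0, 0, 0, 0], [-3, -30, 0, 0, 0, 0], [-3, -30, 0, 0, 0, 0], [-3, -30, 0, 0, 0, 0], [-3, -30, 0, 0, 0, 0], [-3, -30, 0, 0, 0, 0], [-3, -30, 0, 0, 0, 0], [-3, -30, 0, 0, 0, 0], [-3, -30, 0, 0, 0, 0], [-3, -30, 0, 0, 0, 0], [-3, -30, 0, 0, 0, 0], [-3, -30, 0, 0, 0, 0], [-3, -30, 0, 0, 0, 0], [0, -30, 0, 0, 0, 0], [0, -30, 0, 0, 0, 0], [0, -15, 0, 0, 0, 0], [0, 0, 0, 0, 0, 0]]]'

```text
time_s: 19.15
tool_pos: [0.4243, 0.2224, 0.226]
tcp_rot: [-0.001, 0.999, 0.051, 0.0]
contact_force: [1.1, 0.8, -3.1]
gripper_width: 0.0093
```

Emit:
step_arm --targets '[[[0, 0, 20, 0, 0, 0], [0, 0, 30, 0, 0, 0], [0, 0, 30, 0, 0, 0], [0, 0, 20, 0, 0, 0], [0, 0, 10, 0, 0, 0], [0, 0, 0, 0, 0, 0]]]'

```text
time_s: 19.75
tool_pos: [0.4244, 0.2202, 0.1154]
tcp_rot: [0.0, 0.999, 0.049, -0.001]
contact_force: [-0.2, -0.2, -1.3]
gripper_width: 0.0093
```

```bash
python3 - <<'E'
from brk import *
P=T([.468,.2264,.1],[[-.043,0,.008]])[0]; print(P); delta(P,ori(.10))
E
python3 v.py scene 310 140 120 120 5 s14c;python3 v.py top 190 170 110 100 6 t14c
```

```text
[0.42521482 0.22210716 0.008     ]
t 19.75 at [0.4244 0.2202 0.1154] F [-0.2 -0.2 -1.3] w 0.0093
shift if translated first (mm) [  1.2  -1.9 107.4] turn [ 0.     0.002 -0.002] shift if turned first [  1.   -1.9 107.4]
```

View pics/s14c.png

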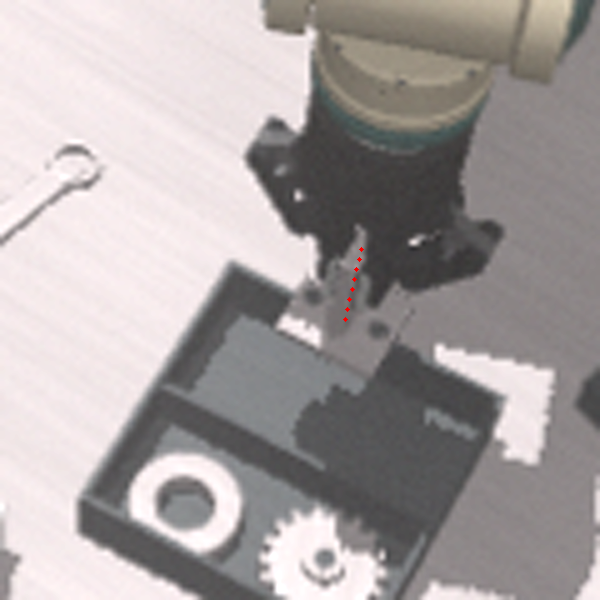

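View pics/t14c.png

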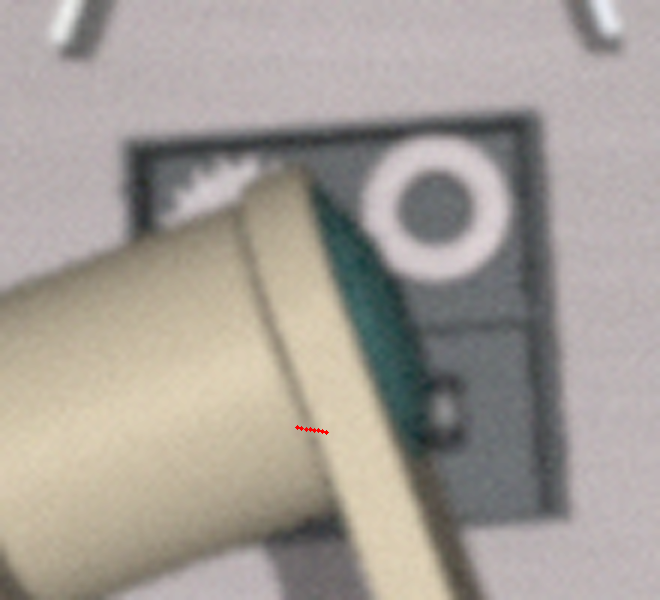

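Emit:
step_arm --targets '[[[1, -2, 15, 0, 0, 0], [0, 0, 20, 0, 0, 0], [0, 0, 20, 0, 0, 0], [0, 0, 15, 0, 0, 0], [0, 0, 10, 0, 0, 0], [0, 0, 0, 0, 0, 0]]]'

```text
time_s: 20.45
tool_pos: [0.4257, 0.223, 0.0364]
tcp_rot: [0.0, 0.999, 0.049, -0.0]
contact_force: [-0.5, -0.7, -0.8]
gripper_width: 0.0095
```

```bash
python3 v.py scene 310 150 120 120 6 s15c
```

```text
(no output)
```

View pics/s15c.png

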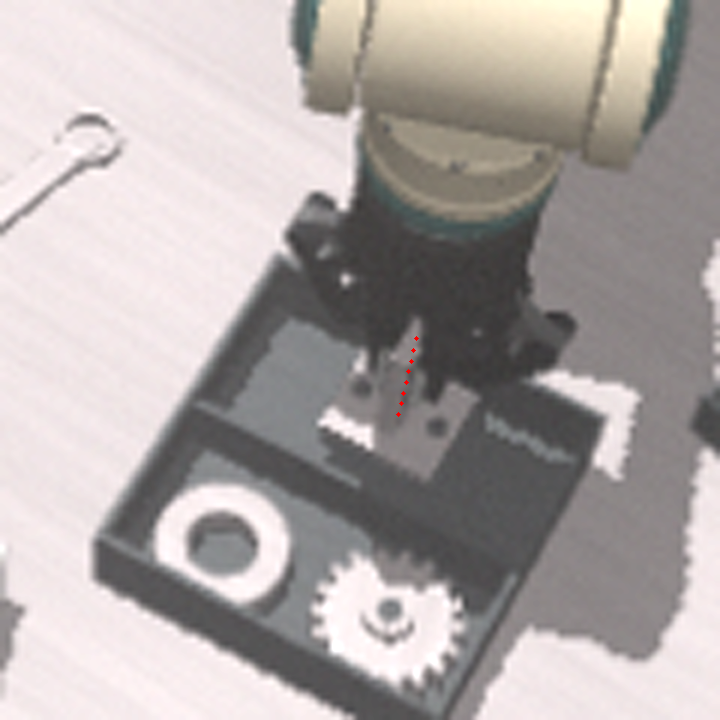

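The bracket hangs above the floor of the near half, foot at about crop (400,430), clear of the walls. I lower gently.

Emit:
step_arm --targets '[[[0, 0, 8, 0, 0, 0], [0, 0, 8, 0, 0, 0], [0, 0, 5, 0, 0, 0], [0, 0, 2, 0, 0, 0], [0, 0, 0, 0, 0, 0]]]'

```text
time_s: 21.0
tool_pos: [0.4256, 0.2231, 0.0133]
tcp_rot: [0.0, 0.999, 0.049, -0.0]
contact_force: [0.7, 0.3, -1.1]
gripper_width: 0.0093
```

Emit:
step_arm --targets '[[[0, 0, 2, 0, 0, 0], [0, 0, 1, 0, 0, 0], [0, 0, 0, 0, 0, 0]]]'

```text
time_s: 21.3
tool_pos: [0.4258, 0.2231, 0.0106]
tcp_rot: [0.0, 0.999, 0.049, 0.0]
contact_force: [0.2, -0.0, -2.1]
gripper_width: 0.0091
```

Emit:
step_arm --targets '[[[0, 0, 1, 0, 0, 0], [0, 0, 1, 0, 0, 0], [0, 0, 0, 0, 0, 0]]]'

```text
time_s: 21.6
tool_pos: [0.426, 0.2232, 0.0093]
tcp_rot: [0.0, 0.999, 0.049, 0.0]
contact_force: [-2.4, -1.8, 4.9]
gripper_width: 0.0095
```

Emit:
step_arm --targets '[[[0, 0, 1, 0, 0, 0], [0, 0, 1, 0, 0, 0], [0, 0, 0, 0, 0, 0]]]'

```text
time_s: 21.9
tool_pos: [0.4261, 0.2232, 0.0093]
tcp_rot: [0.0, 0.999, 0.049, 0.0]
contact_force: [-11.4, -6.6, 20.7]
gripper_width: 0.0092
```

Emit:
step_arm --targets '[[[0, 0, -2, 0, 0, 0], [0, 0, 0, 0, 0, 0]]]'

```text
time_s: 22.1
tool_pos: [0.4263, 0.2233, 0.0093]
tcp_rot: [-0.0, 0.999, 0.049, 0.001]
contact_force: [-1.6, -0.7, 6.9]
gripper_width: 0.0094
```

Emit:
step_arm --targets '[[[0, 0, 0, 0, 0, 0], [0, 0, 0, 0, 0, 0], [0, 0, 0, 0, 0, 0], [0, 0, 0, 0, 0, 0], [0, 0, 0, 0, 0, 0], [0, 0, 0, 0, 0, 0]]]' --jaw 45

```text
time_s: 22.7
tool_pos: [0.4258, 0.2231, 0.0086]
tcp_rot: [0.0, 0.999, 0.049, -0.0]
contact_force: [0.7, -0.4, -0.5]
gripper_width: 0.0451
```

```bash
python3 v.py scene 310 150 120 120 6 s16c
```

```text
(no output)
```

View pics/s16c.png

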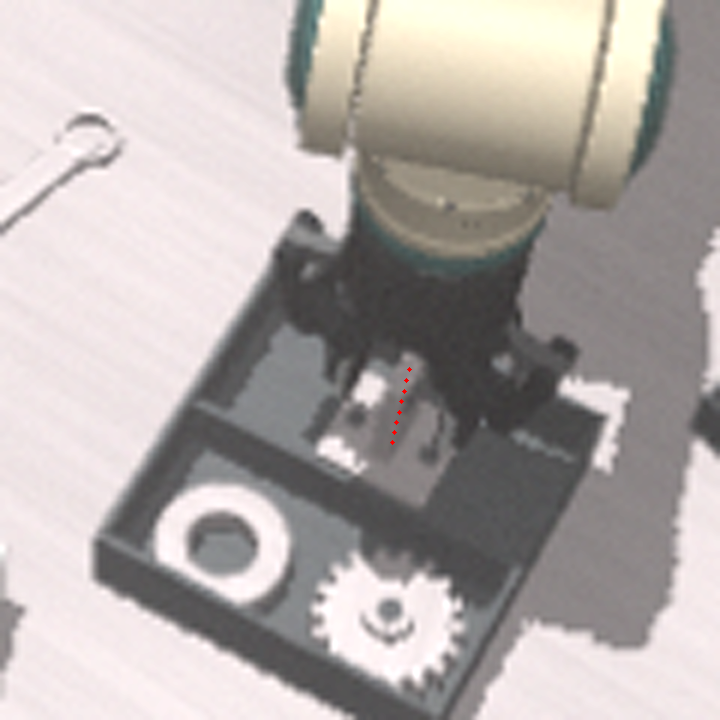

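Emit:
step_arm --targets '[[[0, 0, -10, 0, 0, 0], [0, 0, -25, 0, 0, 0], [0, 0, -35, 0, 0, 0], [0, 0, -35, 0, 0, 0], [-10, 0, -25, 0, 0, 0], [-25, 0, 0, 0, 0, 0], [-25, 0, 0, 0, 0, 0], [-25, 0, 0, 0, 0, 0], [0, 0, 0, 0, 0, 0]]]'

```text
time_s: 23.65
tool_pos: [0.3396, 0.2148, 0.1395]
tcp_rot: [-0.0, 0.999, 0.05, 0.0]
contact_force: [0.3, -0.5, 0.1]
gripper_width: 0.0448
```

```bash
python3 v.py scene 250 150 180 180 4 s17c; python3 v.py top 190 80 130 190 4 t17c
```

```text
(no output)
```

View pics/s17c.png

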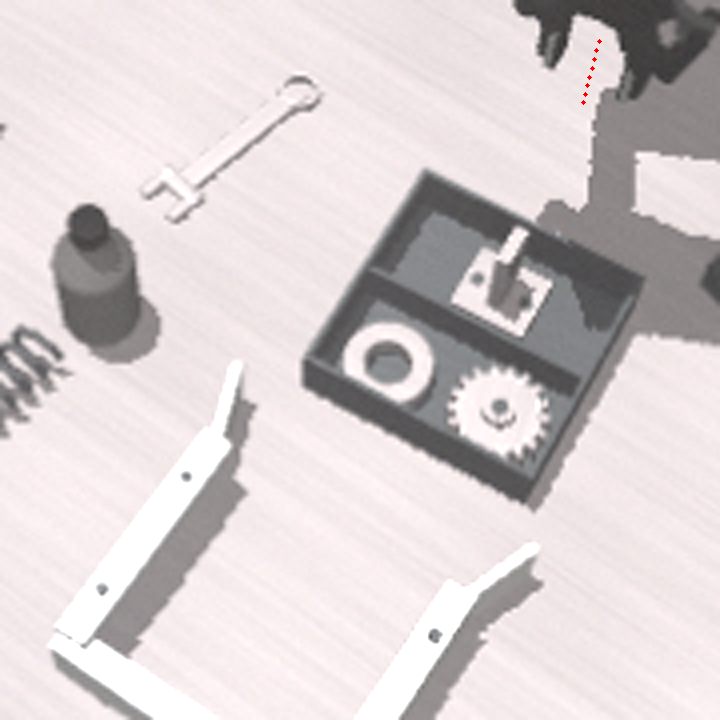

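View pics/t17c.png

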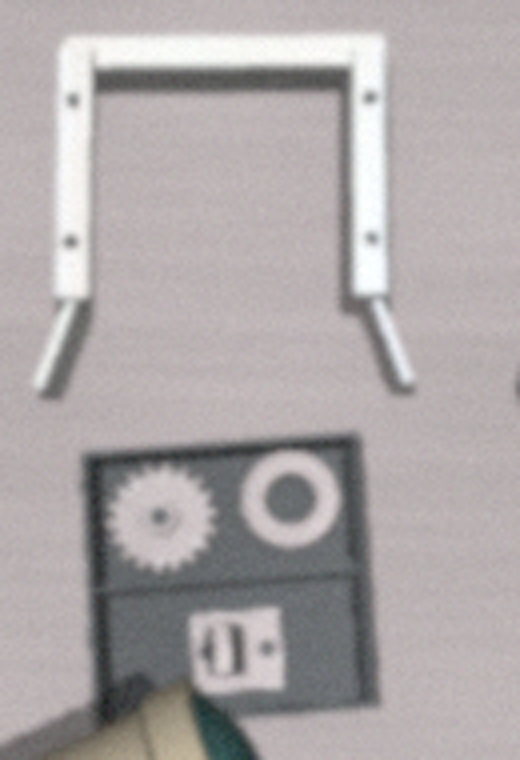

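The bracket stands upright in the near half, at top crop (237,650). Gear and bearing are in the far half. Next I set up for the push behind the near wall.

```bash
python3 - <<'E'
from brk import *
delta(T(F['ca'],[[-.19,0,-.012]])[0],ori(F['ca'][2]))
E
```

```text
t 23.75 at [0.3415 0.215  0.1396] F [ 0.6 -0.9 -0.4] w 0.0451
shift if translated first (mm) [  4.6  -9.4 151.6] turn [-0.001 -0.002  0.064] shift if turned first [  4.3  -9.8 151.6]
```

Emit:
step_arm --targets '[[[0, 0, 0, 0, 0, 0.064], [2, -5, 25, 0, 0, 0], [2, -5, 30, 0, 0, 0], [0, 0, 30, 0, 0, 0], [0, 0, 30, 0, 0, 0], [0, 0, 20, 0, 0, 0], [0, 0, 12, 0, 0, 0], [0, 0, 4, 0, 0, 0], [0, 0, 0, 0, 0, 0]]]' --jaw 60

```text
time_s: 24.65
tool_pos: [0.3453, 0.225, -0.0121]
tcp_rot: [0.0, 1.0, 0.017, 0.0]
contact_force: [-0.1, 0.2, 0.3]
gripper_width: 0.06
```

```bash
python3 v.py scene 310 130 130 130 5 s18c; python3 - <<'E'
from brk import *
delta(T(F['ca'],[[.074,0,-.012]])[0],ori(F['ca'][2]))
E
```

```text
t 24.7 at [ 0.3457  0.2252 -0.0115] F [0.2 0.  0.1] w 0.0596
shift if translated first (mm) [263.7   0.    0.8] turn [-0.    -0.001 -0.001] shift if turned first [263.7   0.3   0.5]
```

View pics/s18c.png

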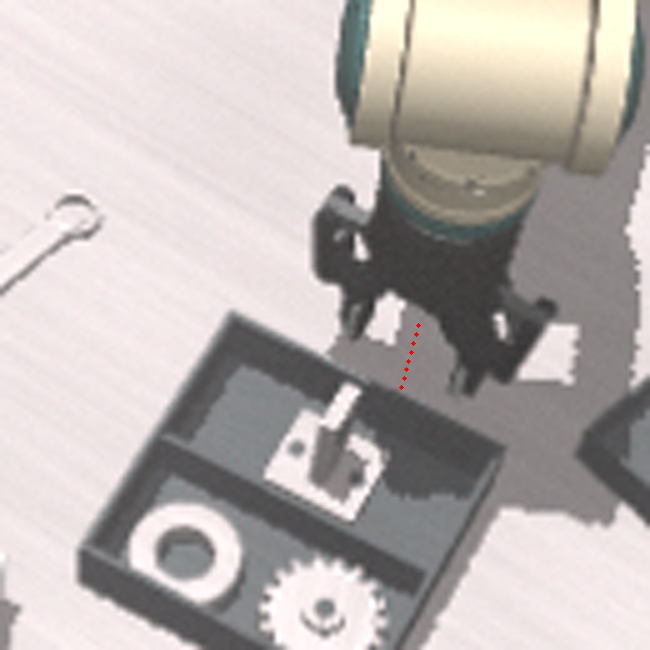

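Emit:
step_arm --targets '[[[4, 0, 0, 0, 0, 0], [6, 0, 0, 0, 0, 0], [6, 0, 0, 0, 0, 0], [6, 0, 0, 0, 0, 0], [6, 0, 0, 0, 0, 0], [6, 0, 0, 0, 0, 0], [6, 0, 0, 0, 0, 0], [6, 0, 0, 0, 0, 0], [6, 0, 0, 0, 0, 0], [4, 0, 0, 0, 0, 0], [2, 0, 0, 0, 0, 0], [0, 0, 0, 0, 0, 0]]]'

```text
time_s: 25.9
tool_pos: [0.4017, 0.2272, -0.0123]
tcp_rot: [0.0, 1.0, 0.017, -0.002]
contact_force: [-10.1, -0.4, 8.5]
gripper_width: 0.0601
```

```bash
python3 v.py scene 250 150 180 180 4 s19c; python3 v.py top 190 80 130 190 4 t19c
```

```text
(no output)
```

View pics/s19c.png

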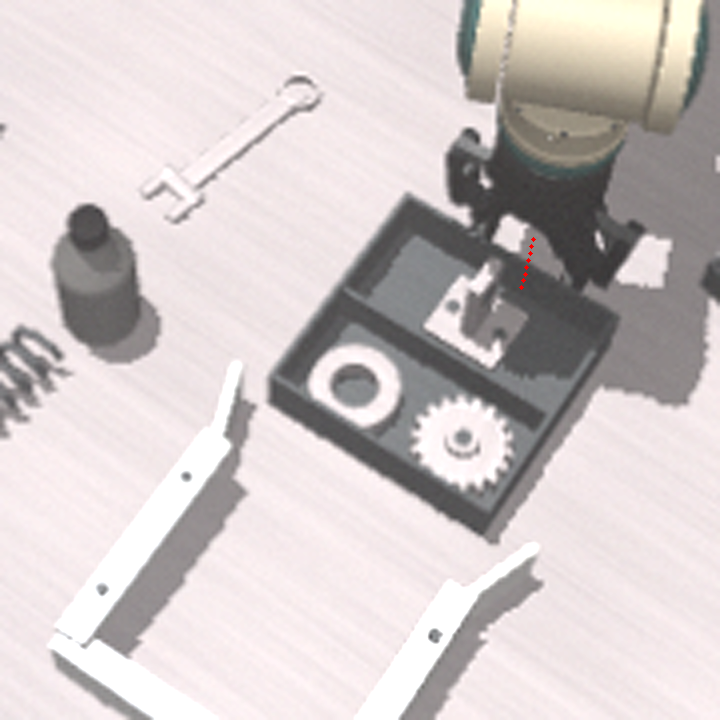

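View pics/t19c.png

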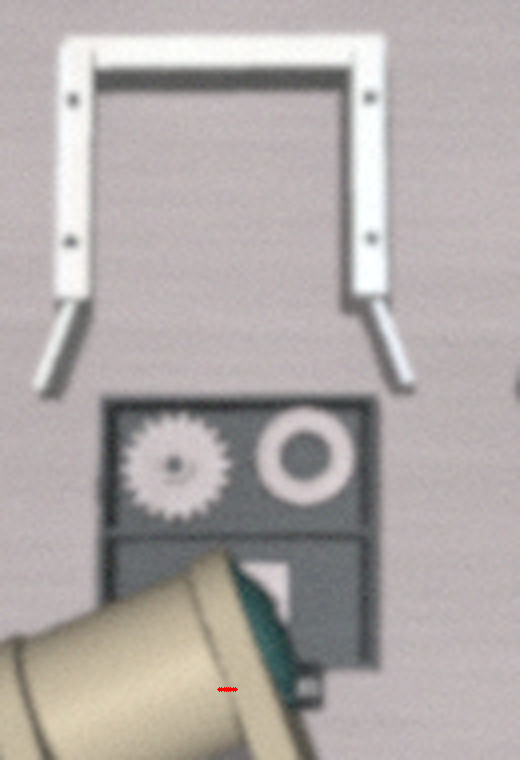

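The tray is now square to the carrier. It sits about 9 mm toward −y: tray centre at column 240 against about 226 for the carrier, in the top crop. I push on diagonally to take that out.

Emit:
step_arm --targets '[[[3, 0, 0, 0, 0, 0], [5, -1, 0, 0, 0, 0], [5, -1, 0, 0, 0, 0], [5, -1, 0, 0, 0, 0], [5, -1, 0, 0, 0, 0], [5, -1, 0, 0, 0, 0], [5, -1, 0, 0, 0, 0], [5, -1, 0, 0, 0, 0], [5, -1, 0, 0, 0, 0], [3, -1, 0, 0, 0, 0], [0, 0, 0, 0, 0, 0]]]'

```text
time_s: 27.1
tool_pos: [0.4475, 0.2371, -0.0125]
tcp_rot: [0.001, 1.0, 0.017, -0.002]
contact_force: [-7.8, -2.1, 5.8]
gripper_width: 0.06
```

```bash
python3 v.py scene 250 150 180 180 4 s20c; python3 v.py top 190 80 130 190 4 t20c
```

```text
(no output)
```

View pics/t20c.png

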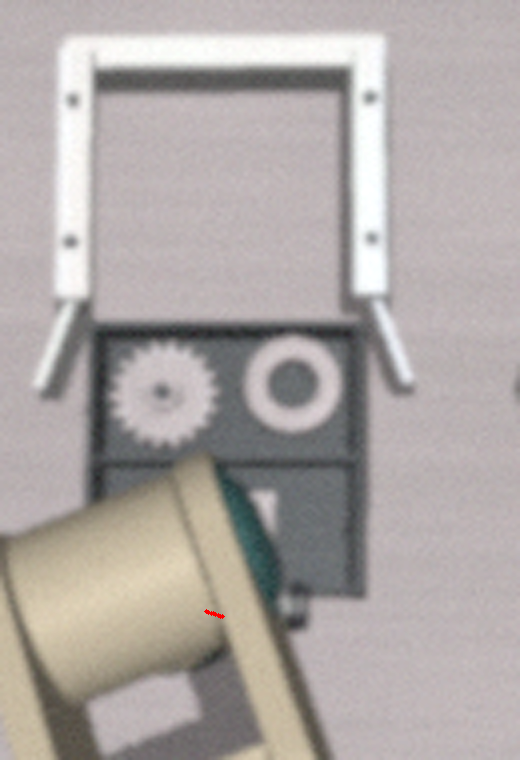

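View pics/s20c.png

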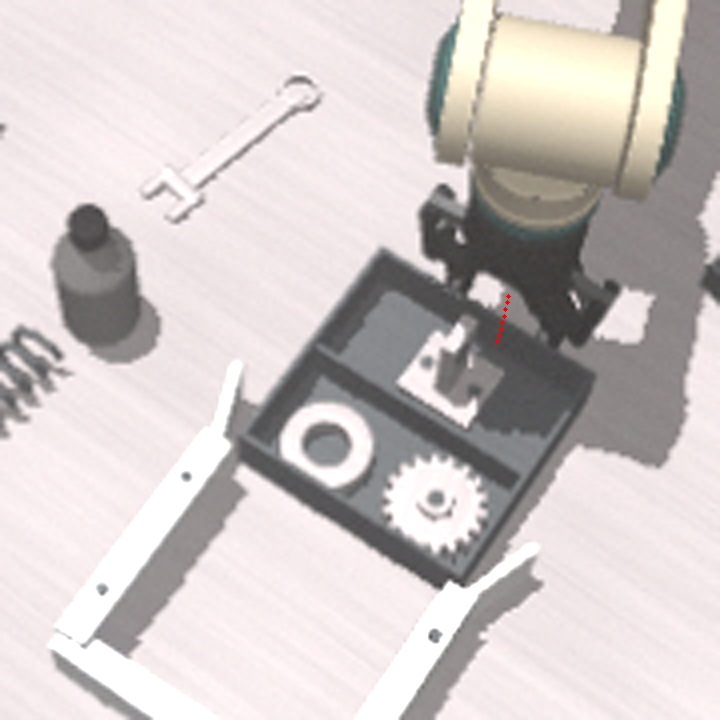

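Emit:
step_arm --targets '[[[4, 0, 0, 0, 0, 0], [6, 0, 0, 0, 0, 0], [6, 0, 0, 0, 0, 0], [6, 0, 0, 0, 0, 0], [6, 0, 0, 0, 0, 0], [6, 0, 0, 0, 0, 0], [6, 0, 0, 0, 0, 0], [6, 0, 0, 0, 0, 0], [6, 0, 0, 0, 0, 0], [6, 0, 0, 0, 0, 0], [4, 0, 0, 0, 0, 0], [2, 0, 0, 0, 0, 0], [0, 0, 0, 0, 0, 0]]]'

```text
time_s: 28.5
tool_pos: [0.5114, 0.2398, -0.0127]
tcp_rot: [0.0, 1.0, 0.017, -0.002]
contact_force: [-7.2, -0.1, 4.8]
gripper_width: 0.0597
```

```bash
python3 v.py scene 250 150 180 180 4 s21c; python3 v.py top 190 80 130 190 4 t21c
```

```text
(no output)
```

View pics/t21c.png

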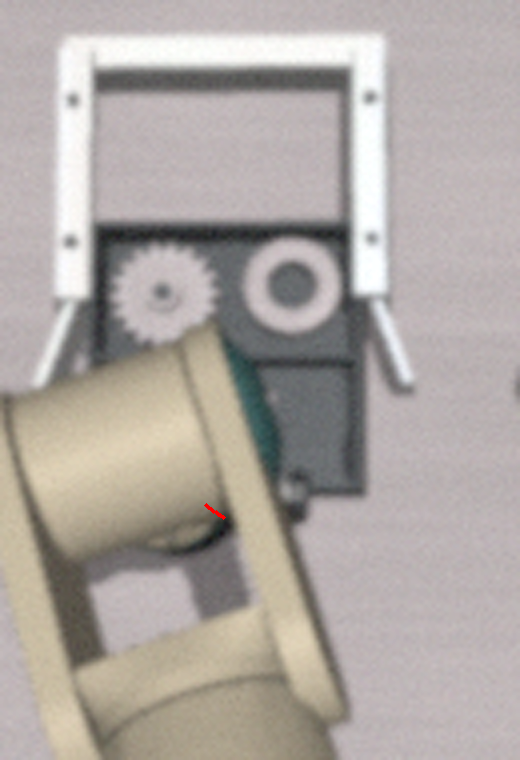

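View pics/s21c.png

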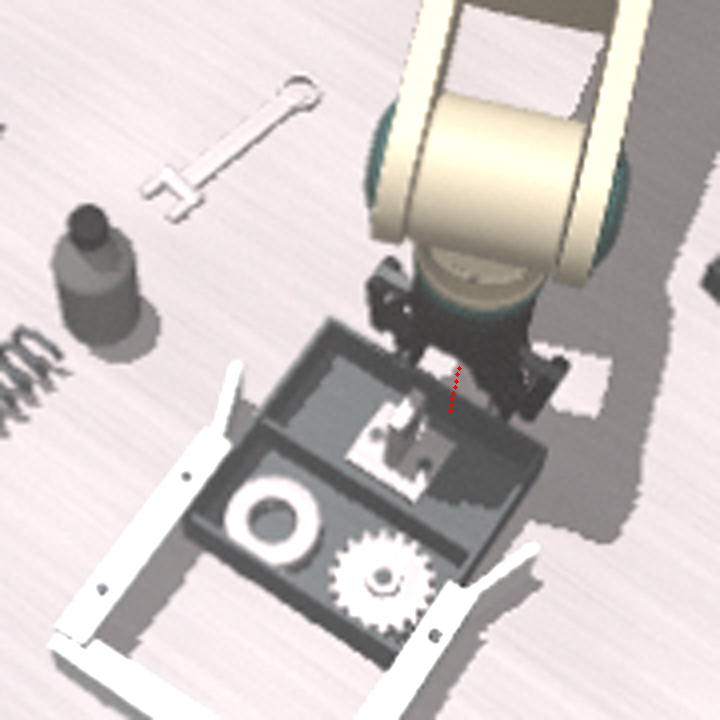

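The tray has entered the channels under the lips with the bracket standing. I push on.

Emit:
step_arm --targets '[[[4, 0, 0, 0, 0, 0], [6, 0, 0, 0, 0, 0], [6, 0, 0, 0, 0, 0], [6, 0, 0, 0, 0, 0], [6, 0, 0, 0, 0, 0], [6, 0, 0, 0, 0, 0], [6, 0, 0, 0, 0, 0], [6, 0, 0, 0, 0, 0], [6, 0, 0, 0, 0, 0], [6, 0, 0, 0, 0, 0], [6, 0, 0, 0, 0, 0], [6, 0, 0, 0, 0, 0], [4, 0, 0, 0, 0, 0], [2, 0, 0, 0, 0, 0], [0, 0, 0, 0, 0, 0]]]'

```text
time_s: 30.1
tool_pos: [0.5874, 0.2424, -0.0127]
tcp_rot: [0.0, 1.0, 0.018, -0.002]
contact_force: [-7.4, 0.0, 4.8]
gripper_width: 0.06
```

Emit:
step_arm --targets '[[[3, 0, 0, 0, 0, 0], [3, 0, 0, 0, 0, 0], [3, 0, 0, 0, 0, 0], [2, 0, 0, 0, 0, 0], [0, 0, 0, 0, 0, 0]]]'

```text
time_s: 30.6
tool_pos: [0.5983, 0.2429, -0.0127]
tcp_rot: [0.0, 1.0, 0.018, -0.002]
contact_force: [-8.3, 1.8, 4.1]
gripper_width: 0.0598
```

```bash
python3 v.py scene 230 180 170 190 4 s22c; python3 v.py top 190 80 130 190 4 t22c; python3 - <<'E'
from brk import *
delta(T(F['ca'],[[.074,0,-.012]])[0],ori(F['ca'][2]))
E
```

```text
t 30.7 at [ 0.5984  0.2429 -0.0127] F [-6.9  0.1  5.1] w 0.0601
shift if translated first (mm) [10.5  8.9 -0.7] turn [ 0.     0.003 -0.001] shift if turned first [10.5  8.9 -0.7]
```

View pics/t22c.png

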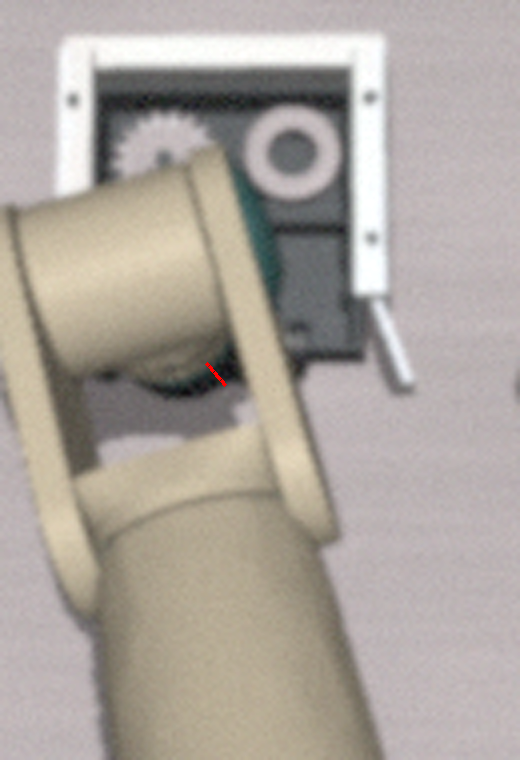

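View pics/s22c.png

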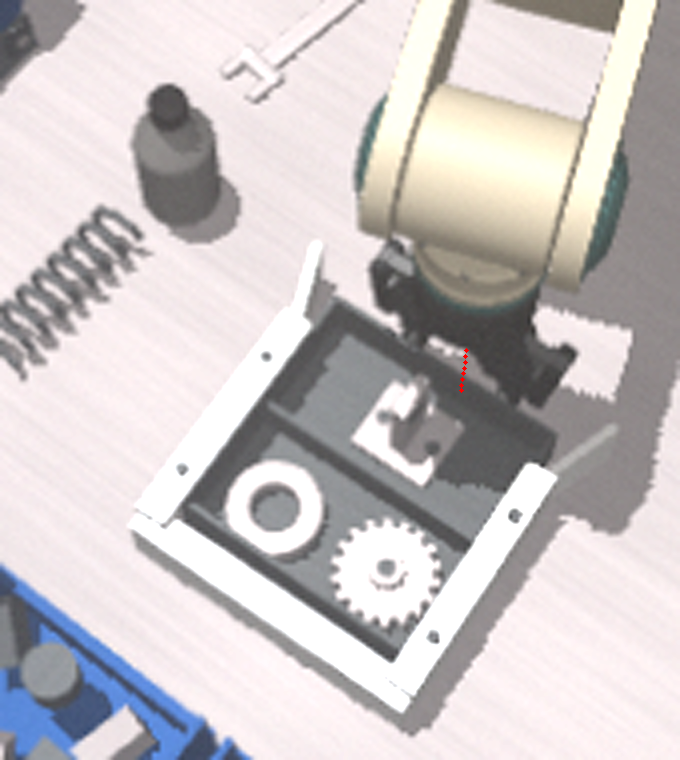

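Still short of the stop. I creep on and watch the force.

Emit:
step_arm --targets '[[[2, 0, 0, 0, 0, 0], [2, 0, 0, 0, 0, 0], [2, 0, 0, 0, 0, 0], [1, 0, 0, 0, 0, 0], [0, 0, 0, 0, 0, 0]]]'

```text
time_s: 31.2
tool_pos: [0.6051, 0.2431, -0.0127]
tcp_rot: [0.0, 1.0, 0.018, -0.002]
contact_force: [-8.0, 0.4, 5.0]
gripper_width: 0.0603
```

Emit:
step_arm --targets '[[[2, 0, 0, 0, 0, 0], [1, 0, 0, 0, 0, 0], [1, 0, 0, 0, 0, 0], [0, 0, 0, 0, 0, 0]]]'

```text
time_s: 31.6
tool_pos: [0.6087, 0.2432, -0.0127]
tcp_rot: [0.0, 1.0, 0.018, -0.003]
contact_force: [-11.5, -0.7, 7.4]
gripper_width: 0.0599
```

Emit:
step_arm --targets '[[[2, 0, 0, 0, 0, 0], [1, 0, 0, 0, 0, 0], [1, 0, 0, 0, 0, 0], [0, 0, 0, 0, 0, 0]]]'

```text
time_s: 32.0
tool_pos: [0.6084, 0.2431, -0.0126]
tcp_rot: [0.001, 1.0, 0.018, -0.008]
contact_force: [-34.6, -5.7, 20.3]
gripper_width: 0.0601
```

Force rose to 35 N at the expected place, so the tray is against the stop. I back off.

Emit:
step_arm --targets '[[[-3, 0, 0, 0, 0, 0], [-5, 0, 0, 0, 0, 0], [-15, 0, 0, 0, 0, 0], [-25, 0, 0, 0, 0, 0], [-25, 0, -5, 0, 0, 0], [-10, 0, -30, 0, 0, 0], [-30, 0, -30, 0, 0, 0], [-40, 0, -30, 0, 0, 0], [-40, 0, -30, 0, 0, 0], [-20, 0, 0, 0, 0, 0], [0, 0, 0, 0, 0, 0], [0, 0, 0, 0, 0, 0]]]'

```text
time_s: 33.2
tool_pos: [0.402, 0.2359, 0.1126]
tcp_rot: [0.0, 1.0, 0.017, 0.0]
contact_force: [-0.2, 0.0, 0.2]
gripper_width: 0.0602
```

```bash
python3 v.py scene 230 180 170 190 4 s23c; python3 v.py top 190 70 130 140 5 t23c; python3 - <<'E'
from brk import *
s=r.get_state(); print(s['contact_force'],s['time_s'])
ca=F['ca']; h=T(ca,[[.17,0,0]])[0]; tr=[h[0],h[1],ca[2]]
for n,(x0,y0,w,hh,k) in (('top',(190,70,130,140,5)),('scene',(230,180,170,190,4))):
    g=load(n); im=cv2.imread(f"pics/{'t23c' if n=='top' else 's23c'}.png")
    for a,z,c in((.085,.045,(0,255,0)),(.081,.004,(255,0,255))):
        P=T(tr,[[a,a,z],[a,-a,z],[-a,-a,z],[-a,a,z]]); cv2.polylines(im,[((proj(g,P)+.5-[x0,y0])*k).astype(int).reshape(-1,1,2)],True,c,1,cv2.LINE_AA)
    cv2.imwrite(f'pics/fin_{n}.png',im)
E
```

```text
[-0.09329763  0.41499053 -0.29793235] 33.3
```

View pics/fin_top.png

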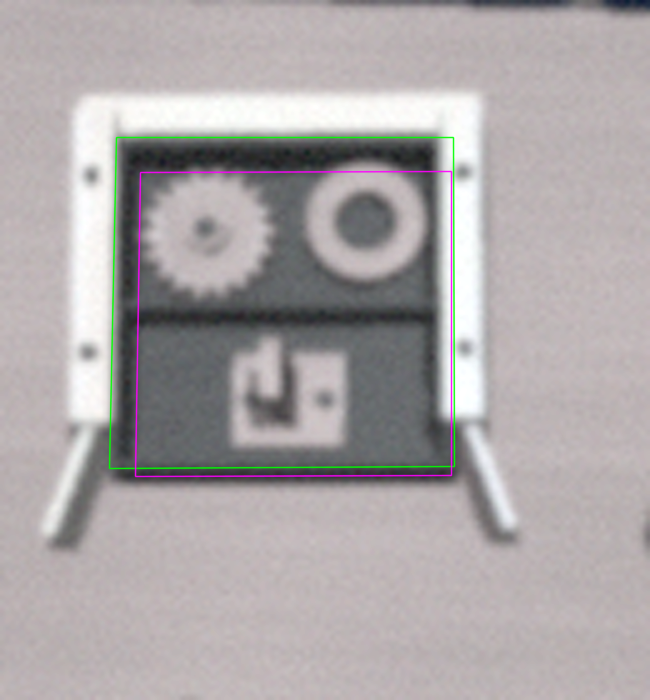

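View pics/fin_scene.png

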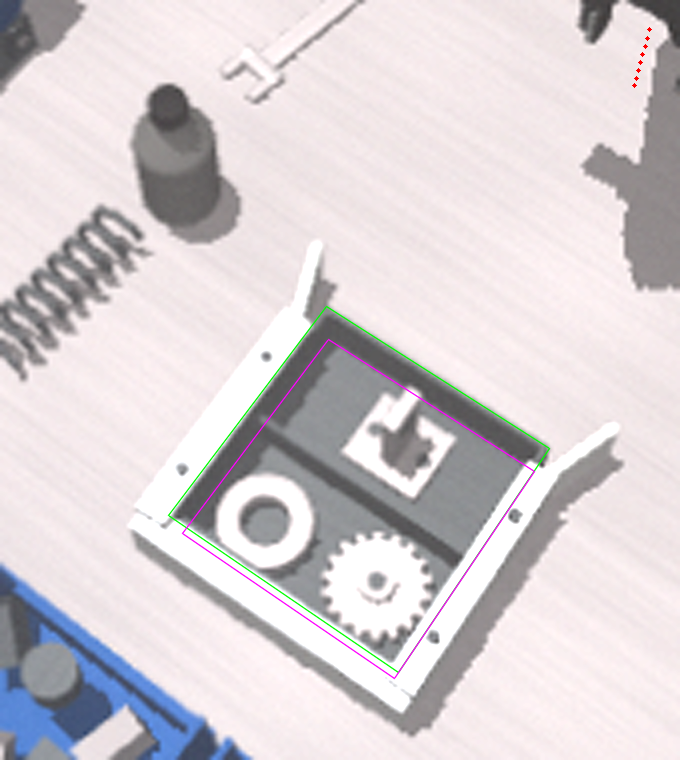

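Final views: the tray rim matches the modelled home outline, with no gap at the stop. The bracket stands in the near half at top crop (290,395), gear and bearing are in the far half, and the gripper is clear.

```bash
python3 -c "
from h import *
print(r.sign_off())"
```

```text
the job is handed in; nothing more can be done
None
```

The job is handed in, at about 33 s of the 72 s allowed. I tipped the bin onto its stop and stood the bracket in the tray's near half. I then slid the tray along the bench into the carrier until it met the back stop.

**Last checks**
- **Bin:** the overlay matched a tip of 0.65 rad, with 50 N on the fingers at the stop.
- **Tray:** the push force rose to 35 N at the expected place. In the scene view the tray's near rim matched the modelled home outline to about 1 mm. The top view showed no gap at the stop, but it could hide up to about 5 mm there.
- **Contents:** the bracket is upright in the near half, and the gear and bearing are in the far half.
- **Bystanders:** the spring and bottle looked unmoved in the last views, as did the wrench, which was only partly in frame.
- **Robot:** it was clear of everything, with no contact force.

**What disagreed or failed**
- **Fingertip position:** the reported TCP lies about 27 mm beyond the real fingertips. My first pull passed over the bin rim without touching it. I measured the offset by touching the bench at about 12 N and corrected for it from then on.
- **First fits:** my first tray and carrier fits were off by up to about 2 pixels at a few corners (2–5 mm).
- **Tray alignment:** the tray ran about 9 mm off the carrier's line early in the push, so I steered it back diagonally.

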